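# Unstack the coated slides into their trays

## Robot

A 6-joint arm with a two-finger parallel gripper is mounted at the origin on a cart in front of the work surface, level with it; the furniture and walls round the work are solid. World frame = base frame: x ahead of the robot, y to its left, z up, the work surface at z = 0. Lengths are in m, angles in rad, forces in N, time in s.
With the tool pointing down it reaches from about 0.375 to 0.9 m from the base axis. Payload 3.1 kg.
Tool frame: the origin (TCP) lies midway between the tips of the shut fingers; the grasp point (between the pads) lies 19 mm behind it; x points along the fingers, y is the direction in which the jaws open and shut, and the axes are right-handed (so a half turn about x gives the same grasp; the last joint's range is limited). The gripper opens to 85 mm and grips with 20 to 120 N. Pads are 22 mm wide; open, the fingers measure 114 mm over their backs; the gripper's body (76 mm by 85 mm) begins 54 mm behind the grasp point. The pads swing forward as they close: fully open they stand 13 mm farther back than shut.
Start: joints at [-1.52, 0.527, 1.433, -0, 1.181, -0.178], TCP at [0.142, -0.609, 0.231] pointing down, gripper open.
Joint ranges: [-3.08, 3.08], [-0.75, 2.2], [0.22, 2.44], [-1.43, 4.57], [0, 2.65], [-2.85, 2.85]. Speed limits (rad/s): [2.79, 2.79, 3.14, 3.14, 3.14, 3.14].

## Interface

Orientations are given as a unit quaternion [x, y, z, w].
In Python, from station import manip gives the robot as it stands.
- The arm moves only by the tool carry_out, never from a script. Its argument "commands" is a list that holds one entry, the list of rows, each a list of 7 numbers: the shift along the tool's x, y, z in units of 25 mm (1.0 is 25 mm), then the turn, a rotation vector about the tool's x, y, z in units of 5 degrees (1.0 is 5 degrees), then the finger opening in mm, from 0 to 85.4. A call has exactly 5 rows; each row is the pose to reach, as a shift and turn from the pose commanded when the call began, along the tool's axes at that moment; what a row does not reach only later rows make up. A row lasts 1/10 s, in which the tool goes at most 50 mm and 8.59 degrees, less where a joint would pass 70% of its speed; a pose out of reach is approached as far as the arm can. A call with a gripper value outside its range is refused whole. The fingers move at their own pace and stop on an object; "force" is the grip in N (left out, the last holds). Time passes only in rows, so rows that repeat a pose let the fingers close, or fill a call up. It gives the time, the measured TCP pose, the force and the opening at its end, in the units of the state.
- manip.sense(): the state, without advancing time (a new reading comes with each control period).
- manip.snapshot(name): name is "side" or "top" or "wrist"; returns a dict with "image" (420x560x3 uint8, red, green, blue), "fx", "fy", "cx", "cy" (pixels), "rvec" (rotation vector, rad) and "tvec" (3), from world to camera coordinates, as OpenCV has them. Camera axes: x right, y down, z forward; pixel columns grow to the right and rows downward; lengths in m; the calibration is good to about 2 mm. A picture is of the moment at which its call begins. There is no depth.
- manip.sign_off(): hands the job in, once; it reports no verdict.
The state is a dict: "t": time; "q": joint angles; "qd": joint speeds; "tau": joint torques, N m; "tcp_pos": TCP position; "tool_rot": TCP orientation; "force": force on the tool from outside, world axes, zero at the start; "ft_torque": the same for the moment, N m; "finger_gap": opening from 0.0 (shut) to 1.0 (fully open).
Only numpy, scipy, OpenCV 4.12 (cv2) and the standard library are available. Lean on these libraries where they do the work, as an engineer would, in place of code of your own. Each camera call takes 0.05 s, during which the arm holds its last target.

## Task

The three coated slides were left piled up on the yellow note pad. Take the pile apart from the top down, one thing at a time: lay the black slide, then the other two, coating up, on the outline of the tray whose rails match its coating, lengthwise along the tray, and last of all lay the note pad in the middle of the purple notebook, its long sides along the notebook's. Keep the slides level, set everything down rather than dropping it, and do not shift or knock over the small beaker and the vial that stand nearby.

Things in the scene. Friction and masses are not known exactly. Their poses are not given: they have to be found in the camera images.
- slide_black: White slide carrier with a black coated rectangle on top; loose flat block 28 (x) x 52 (y) x 8 (z) mm, 15 g. Origin: centre of the underside, z up, y along the long side. Starts on top of the pile, along the pad's y axis, bridging the two other slides, about 12 mm towards pad +x, underside at z = 18 mm. Grip it by its two short ends, 52 mm apart.
- slide_brown: White slide carrier with a dark reddish brown coated rectangle on top; loose flat block 28 (x) x 52 (y) x 8 (z) mm, 15 g. Origin: centre of the underside, z up, y along the long side. Starts on the note pad beside the tan one (sides vary), crosswise (its y along pad x), 17 mm off the pad's middle, underside at z = 10 mm, partly under the black slide. Grip it by its two short ends, 52 mm apart.
- slide_tan: White slide carrier with a light tan (ochre) coated rectangle on top; loose flat block 28 (x) x 52 (y) x 8 (z) mm, 15 g. Origin: centre of the underside, z up, y along the long side. Starts on the note pad beside the brown one (sides vary), crosswise (its y along pad x), 17 mm off the pad's middle, underside at z = 10 mm, partly under the black slide. Grip it by its two short ends, 52 mm apart.
- note_pad: Yellow note pad, loose, 50 (x) x 76 (y) x 10 (z) mm, 60 g, the bottom of the pile, lying on the work surface. Origin: centre of the underside, z up, y along the long side. Behaves as one solid block; grip it across its 50 mm width.
- tray_black: Fixed flat grey slide tray, 80 (x) x 124 (y) mm, its plate 4 mm thick, with two black rails along its long sides (10 mm wide, top 7.5 mm above the work surface, 56 mm clear between them; no rails at the ends, just a painted stripe of the same colour). Origin: underside centre, y along the long side. A thin dark 32 x 56 mm outline in the middle shows where a slide lies.
- tray_brown: Fixed flat grey slide tray, 80 (x) x 124 (y) mm, its plate 4 mm thick, with two dark reddish brown rails along its long sides (10 mm wide, top 7.5 mm above the work surface, 56 mm clear between them; no rails at the ends, just a painted stripe of the same colour). Origin: underside centre, y along the long side. A thin dark 32 x 56 mm outline in the middle shows where a slide lies.
- tray_tan: Fixed flat grey slide tray, 80 (x) x 124 (y) mm, its plate 4 mm thick, with two light tan (ochre) rails along its long sides (10 mm wide, top 7.5 mm above the work surface, 56 mm clear between them; no rails at the ends, just a painted stripe of the same colour). Origin: underside centre, y along the long side. A thin dark 32 x 56 mm outline in the middle shows where a slide lies.
- notebook: Closed notebook with a plain purple cover, fixed on the work surface, 210 (x, long side) x 152 (y) mm, its flat cover 11 mm above the work surface (a wire spiral along one long edge stands up to 14 mm). Origin: centre of the underside.
- beaker: Small empty glass beaker standing loose among the work, 43 mm across, 56 mm high, fragile; a bystander. Origin: centre of the underside, z up.
- vial: Glass vial with a blue screw cap standing loose among the work, 28 mm across, 56 mm high; a bystander. Origin: centre of the underside, z up.
Not all that is in view belongs to the job. What is shaped like the slide_brown but red is not meant.

How it is judged:
By the outcome, as a careful person would: the job done as asked, in the order asked, and still so for the second after the job is handed in, with the robot touching nothing.
It also fails if it takes over 112 s, if anything falls off the work surface, if the arm or the gripper's body presses on something with over 40 N, if the wrist force passes 120 N, or if a joint passes its speed limit or range.

## Working session

There is one attempt and no reset: what is moved stays moved. The work goes in short steps, Python scripts to look and compute and a tool call to move; the robot and the scene stay as the last step left them, time stands still between calls to the robot, and variables do not carry over. Pictures are saved under pics/ and viewed, and the job is handed in when it is done.

Besides the shell and the picture viewer there is one more tool, called after ">>>" as name(argument=value, ...) on one line, values as JSON. carry_out: Moves the arm, as the interface text tells. Its arguments: {"type":"object","properties":{"commands":{"type":"array"},"force":{"type":"number"}},"required":["commands"]}

```bash
ls; mkdir -p pics; python3 - <<'E'
from station import manip
import cv2
print(manip.sense())
for n in ("top","side","wrist"):
    s=manip.snapshot(n); cv2.imwrite(f"pics/{n}0.png",s["image"][:,:,::-1])
    print(n,{k:s[k] for k in s if k!="image"})
E
```

```text
pics
{'t': 0.0, 'q': array([-1.51951587e+00,  5.28475842e-01,  1.43391771e+00,  2.01786903e-05,
        1.18138791e+00, -1.78494875e-01]), 'qd': array([-0.00110305,  0.00020466, -0.00030293, -0.00148839, -0.00036513,
        0.00178714]), 'tau': array([-9.51750917e-04, -4.42342615e+01, -1.78026563e+01, -1.70161447e-04,
        8.55073653e-03, -1.26412630e-05]), 'tcp_pos': array([ 0.14234899, -0.60783366,  0.23032277]), 'tool_rot': array([ 0.70250096,  0.08182838, -0.70238942,  0.08028463]), 'force': array([ 0.1721579 , -1.02411741, -0.32762046]), 'ft_torque': array([-0.04289136,  0.03185561, -0.03466785]), 'finger_gap': 1.0031508278365113}
top {'fx': 386.2206323684006, 'fy': 386.2206323684006, 'cx': 280.2611706092719, 'cy': 218.25427514855377, 'rvec': array([ 2.21699157, -2.15123476,  0.05463744]), 'tvec': array([-0.06030672,  0.56939331,  1.08290584])}
side {'fx': 478.52279103205365, 'fy': 478.52279103205365, 'cx': 275.60244498335965, 'cy': 206.8592298629198, 'rvec': array([ 2.28034423, -0.13017993,  0.04707525]), 'tvec': array([-0.57505223,  0.06800771,  1.32314517])}
wrist {'fx': 298.62573215877154, 'fy': 298.62573215877154, 'cx': 280.2463143023813, 'cy': 205.39018371621475, 'rvec': array([-2.28575861,  1.81300833,  0.25068468]), 'tvec': array([-0.62617834, -0.03489533,  0.37864136])}
```

View pics/top0.png

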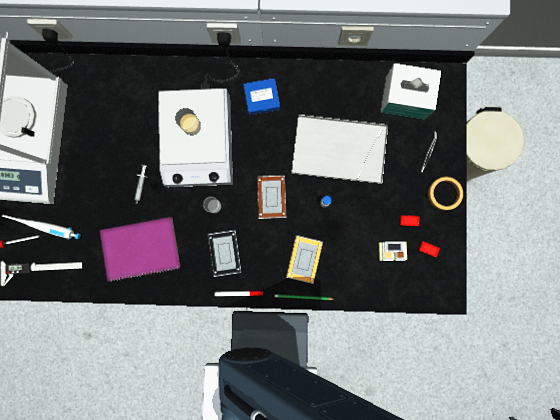

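View pics/side0.png

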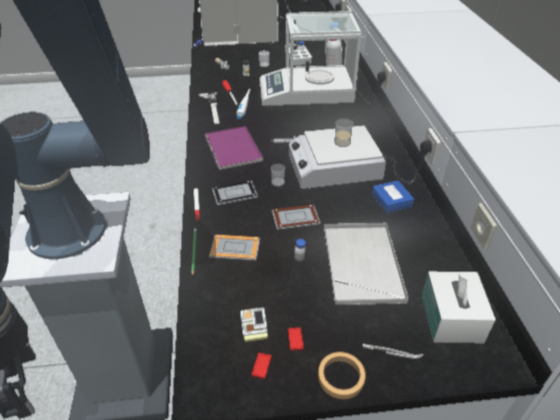

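View pics/wrist0.png

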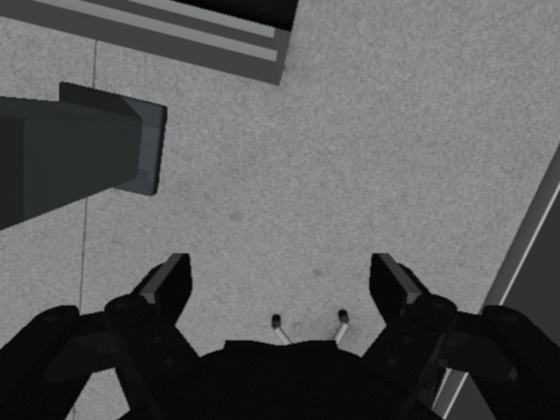

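```bash
cat > h.py <<'E'
from station import manip
import cv2, numpy as np
from scipy.spatial.transform import Rotation as R
def snap(n,name=None):
    s=manip.snapshot(n)
    if name: cv2.imwrite(f"pics/{name}.png",s["image"][:,:,::-1])
    return s
def crop(s,u0,v0,u1,v1,k,name):
    im=cv2.resize(s["image"][v0:v1,u0:u1],None,fx=k,fy=k,interpolation=cv2.INTER_CUBIC)
    im=im.copy()
    step=20 if u1-u0>60 else 10
    for u in range((u0//step+1)*step,u1,step):
        cv2.line(im,((u-u0)*k+k//2,0),((u-u0)*k+k//2,6),(0,255,0),1); cv2.putText(im,str(u),((u-u0)*k-10,18),0,.4,(0,255,0),1)
    for v in range((v0//step+1)*step,v1,step):
        cv2.line(im,(0,(v-v0)*k+k//2),(6,(v-v0)*k+k//2),(0,255,0),1); cv2.putText(im,str(v),(8,(v-v0)*k+5),0,.4,(0,255,0),1)
    cv2.imwrite(f"pics/{name}.png",im[:,:,::-1])
def back(s,uv,z):
    Rm=cv2.Rodrigues(s["rvec"])[0]; t=s["tvec"]; uv=np.atleast_2d(np.float64(uv))
    d=np.c_[(uv[:,0]-s["cx"])/s["fx"],(uv[:,1]-s["cy"])/s["fy"],np.ones(len(uv))]@Rm
    c=-Rm.T@t
    return c+d*((z-c[2])/d[:,2])[:,None]
def proj(s,P):
    Rm=cv2.Rodrigues(s["rvec"])[0]; p=np.atleast_2d(P)@Rm.T+s["tvec"]
    return np.c_[p[:,0]/p[:,2]*s["fx"]+s["cx"],p[:,1]/p[:,2]*s["fy"]+s["cy"]]
E
python3 - <<'E'
from h import *
s=snap("top"); crop(s,360,200,460,275,8,"t_pile"); crop(s,195,165,345,290,5,"t_trays"); crop(s,85,200,195,290,6,"t_nb")
print(back(s,[[393,251],[272,197],[224,253],[304,259],[140,249],[212,204],[326,201]],0.0).round(3))
s=snap("side"); crop(s,220,290,320,390,6,"s_pile"); crop(s,200,160,330,270,6,"s_trays")
E
```

```text
[[ 0.488 -0.369  0.   ]
 [ 0.633 -0.017  0.   ]
 [ 0.467  0.116  0.   ]
 [ 0.457 -0.115  0.   ]
 [ 0.471  0.36   0.   ]
 [ 0.608  0.157  0.   ]
 [ 0.626 -0.174  0.   ]]
```

View pics/t_pile.png

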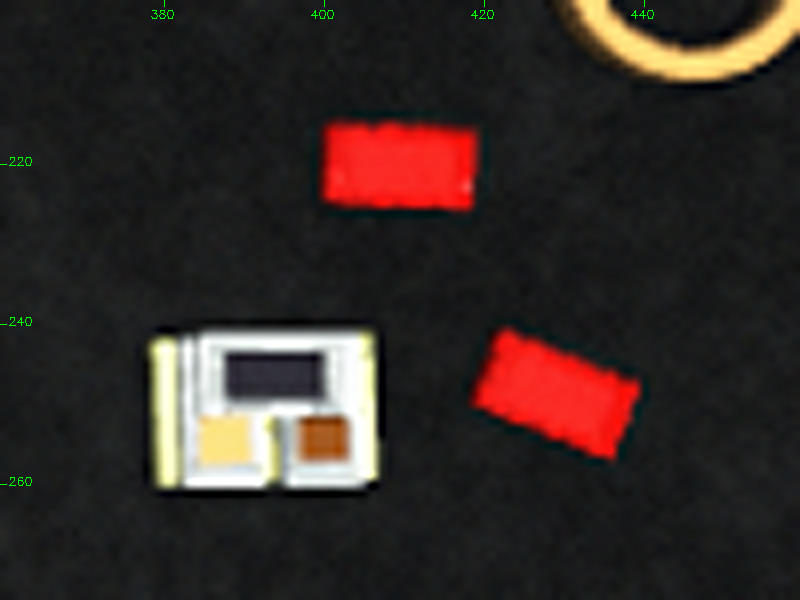

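View pics/t_trays.png

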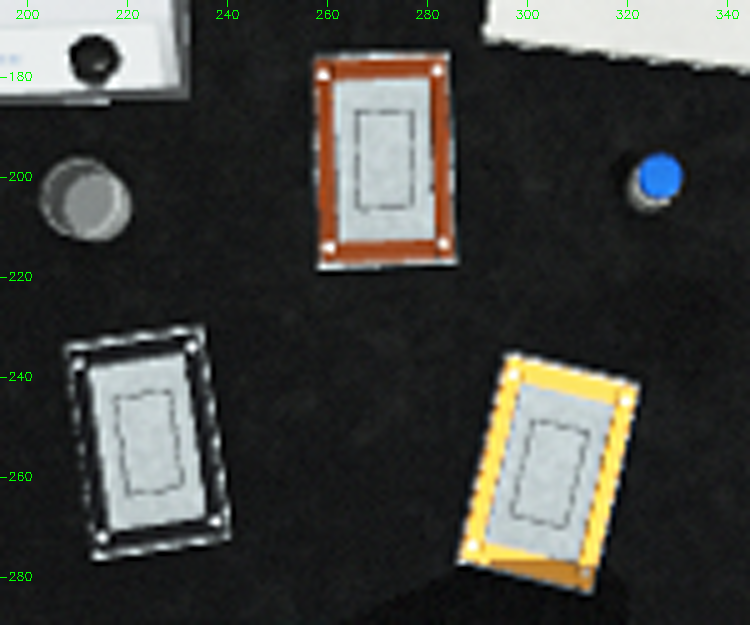

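View pics/t_nb.png

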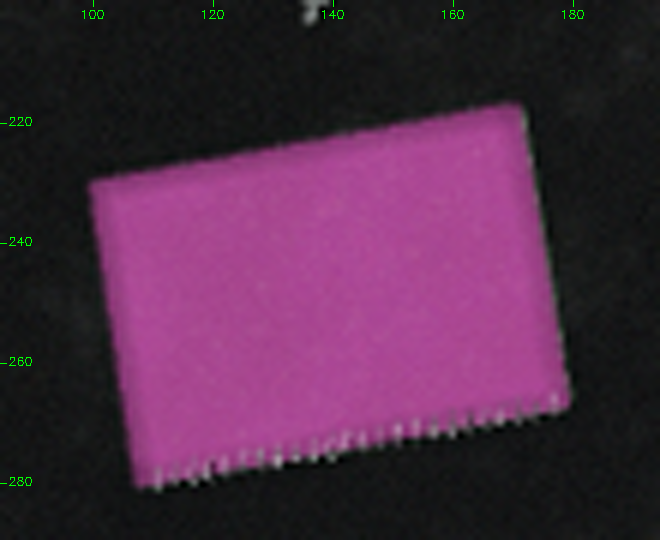

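View pics/s_pile.png

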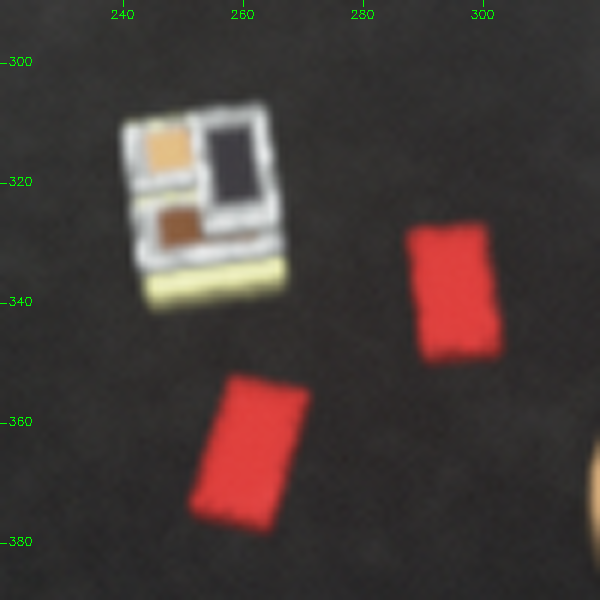

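View pics/s_trays.png

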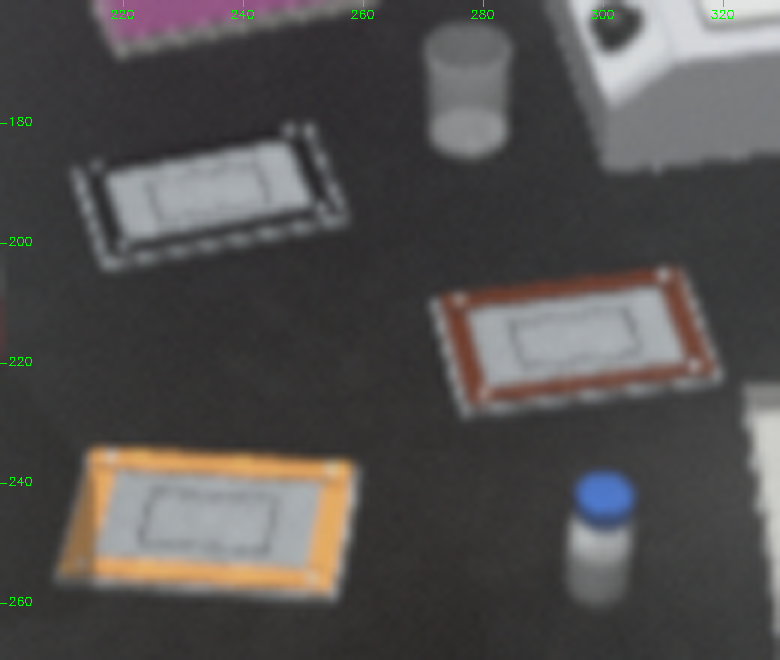

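```bash
cat >> h.py <<'E'
def down(psi):
    c,s=np.cos(psi),np.sin(psi)
    return np.array([[0,c,s],[0,s,-c],[-1,0,0]],float)
def plan(pos,psi_deg,st=None):
    """print shift (25mm units) and turn (5deg units) from current pose to TCP pos with jaw yaw psi (mod 180 -> nearest)"""
    st=st or manip.sense()
    R0=R.from_quat(st["tool_rot"]).as_matrix()
    best=None
    for k in (-180,0,180):
        rv=R.from_matrix(R0.T@down(np.radians(psi_deg+k))).as_rotvec()
        if best is None or np.linalg.norm(rv)<np.linalg.norm(best): best=rv
    d=R0.T@(np.asarray(pos)-st["tcp_pos"])
    print("shift",(d/0.025).round(2),"turn",(np.degrees(best)/5).round(2),"| dist",np.linalg.norm(d).round(3))
def where():
    st=manip.sense(); R0=R.from_quat(st["tool_rot"]).as_matrix()
    print("t",round(st["t"],2),"tcp",st["tcp_pos"].round(4),"psi",np.degrees(np.arctan2(R0[1,1],R0[0,1])).round(2),"tilt",np.degrees(np.arccos(-R0[2,0])).round(2),"q",np.round(st["q"],2),"F",st["force"].round(1),"gap",round(st["finger_gap"],3))
    return st
E
python3 - <<'E'
from h import *
for _ in range(3): st=where()
R0=R.from_quat(st["tool_rot"]).as_matrix(); print(R0.round(3))
s=manip.snapshot("wrist"); Rm=cv2.Rodrigues(s["rvec"])[0]; c=-Rm.T@s["tvec"]; print("cam in tool",R0.T@(c-st["tcp_pos"]),"\ncam axes in tool\n",(R0.T@Rm.T).round(3))
s=snap("top")
# pile fit: pad outer corners at z=10 top: read pixels
uv=[[379,242],[406.5,241.5],[407,260],[380.5,260.5]]
print(back(s,uv,0.010).round(4))
plan([0.46,-0.36,0.20],90)
# tray corners
for n,uv in dict(brown=[[257.5,176],[284,175],[286,217],[258.5,218]],black=[[208,233.5],[235.5,230],[240.5,272],[214,276]],tan=[[297,235],[322,241],[313,282.5],[286.5,277.5]],nb=[[99.5,230],[171.5,217],[179.5,267],[107,280.5]]).items():
    z=0.011 if n=='nb' else .004
    P=back(s,uv,z); P=P[:,:2]; print(n,P.mean(0).round(4),"edges",[ (np.linalg.norm(P[i]-P[i-1]).round(4), np.degrees(np.arctan2(*(P[i]-P[i-1])[::-1])).round(1)) for i in range(4)])
E
```

```text
t 0.25 tcp [ 0.1424 -0.6082  0.2308] psi -76.83 tilt 0.06 q [-1.52  0.53  1.43 -0.    1.18 -0.18] F [ 0.3 -0.7  0.4] gap 1.001
t 0.25 tcp [ 0.1424 -0.6082  0.2308] psi -76.83 tilt 0.06 q [-1.52  0.53  1.43 -0.    1.18 -0.18] F [ 0.3 -0.7  0.4] gap 1.001
t 0.25 tcp [ 0.1424 -0.6082  0.2308] psi -76.83 tilt 0.06 q [-1.52  0.53  1.43 -0.    1.18 -0.18] F [ 0.3 -0.7  0.4] gap 1.001
[[-0.     0.228 -0.974]
 [ 0.001 -0.974 -0.228]
 [-1.    -0.001 -0.   ]]
cam in tool [-0.14289678  0.00193783 -0.06841031] 
cam axes in tool
 [[-0.001 -0.27   0.963]
 [ 1.    -0.001  0.001]
 [ 0.     0.963  0.27 ]]
[[ 0.512  -0.3263  0.01  ]
 [ 0.5158 -0.4043  0.01  ]
 [ 0.4634 -0.4063  0.01  ]
 [ 0.4597 -0.3313  0.01  ]]
shift [  1.25  -6.78 -14.63] turn [ 2.63 -0.    0.01] | dist 0.404
brown [ 0.6343 -0.0157] edges [(np.float64(0.1223), np.float64(3.3)), (np.float64(0.077), np.float64(-86.2)), (np.float64(0.1223), np.float64(-175.6)), (np.float64(0.0794), np.float64(93.8))]
black [0.4676 0.1141] edges [(np.float64(0.123), np.float64(10.5)), (np.float64(0.0799), np.float64(-81.0)), (np.float64(0.1212), np.float64(-171.1)), (np.float64(0.0767), np.float64(100.3))]
tan [ 0.4572 -0.1163] edges [(np.float64(0.125), np.float64(-12.3)), (np.float64(0.0737), np.float64(-101.8)), (np.float64(0.121), np.float64(169.1)), (np.float64(0.0768), np.float64(81.2))]
nb [0.4726 0.3575] edges [(np.float64(0.1462), np.float64(11.9)), (np.float64(0.2103), np.float64(-78.0)), (np.float64(0.1451), np.float64(-168.2)), (np.float64(0.2102), np.float64(102.3))]
```

>>> carry_out(commands=[[[1.2, -6.8, -13.8, 2.2, 0, 0, 66], [1.2, -6.8, -13.8, 2.2, 0, 0, 66], [1.2, -6.8, -13.8, 2.2, 0, 0, 66], [1.2, -6.8, -13.8, 2.2, 0, 0, 66], [1.2, -6.8, -13.8, 2.2, 0, 0, 66]]])

```text
t: 0.85
tcp_pos: [0.3362, -0.4491, 0.2119]
tool_rot: [0.707, 0.013, -0.707, 0.013]
force: [1.1, -0.4, 0.2]
finger_gap: 0.773
```

```bash
python3 - <<'E'
from h import *
where(); plan([0.46,-0.367,0.20],-88)
E
```

```text
t 0.85 tcp [ 0.3362 -0.4491  0.2119] psi -87.87 tilt 0.03 q [-1.13  0.47  1.62  0.    1.06  0.41] F [ 1.1 -0.4  0.2] gap 0.773
shift [ 0.48 -3.1  -5.07] turn [ 0.03 -0.   -0.01] | dist 0.149
```

>>> carry_out(commands=[[[0.5, -3.1, -5.1, 0, 0, 0, 66], [0.5, -3.1, -5.1, 0, 0, 0, 66], [0.5, -3.1, -5.1, 0, 0, 0, 66], [0.5, -3.1, -5.1, 0, 0, 0, 66], [0.5, -3.1, -5.1, 0, 0, 0, 66]]])

```text
t: 1.35
tcp_pos: [0.4602, -0.3671, 0.1992]
tool_rot: [-0.707, -0.015, 0.707, -0.015]
force: [-0.5, -0.3, -0.6]
finger_gap: 0.772
```

```bash
python3 - <<'E'
from h import *
where(); s=snap("wrist","w1")
P=[[.488,-.367,.01]]; print(proj(s,P))
E
```

```text
t 1.35 tcp [ 0.4602 -0.3671  0.1992] psi -87.64 tilt 0.04 q [-0.86  0.52  1.56 -0.    1.07  0.67] F [-0.5 -0.3 -0.6] gap 0.772
[[279.14632447 159.90939025]]
```

View pics/w1.png

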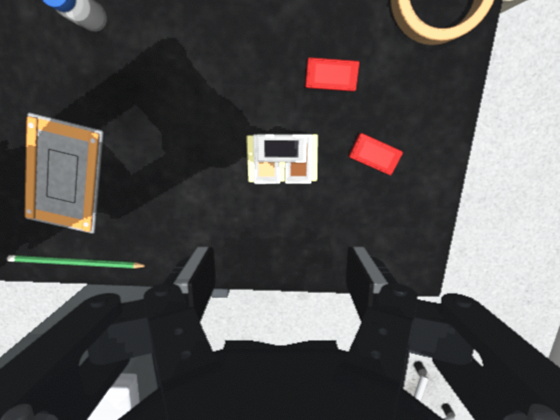

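>>> carry_out(commands=[[[2, 0, -0.4, 0, 0, 0, 66], [4, 0, -0.8, 0, 0, 0, 66], [4.4, 0, -0.8, 0, 0, 0, 66], [4.4, 0, -0.8, 0, 0, 0, 66], [4.4, 0, -0.8, 0, 0, 0, 66]]])

```text
t: 1.9
tcp_pos: [0.4792, -0.369, 0.0909]
tool_rot: [0.707, 0.012, -0.707, 0.013]
force: [-0.8, 0.1, 0.4]
finger_gap: 0.773
```

```bash
python3 - <<'E'
from h import *
where(); s=snap("wrist","w2")
crop(s,220,110,350,210,6,"w2c")
E
```

```text
t 1.9 tcp [ 0.4792 -0.369   0.0909] psi -87.92 tilt 0.13 q [-0.84  0.68  1.6  -0.    0.86  0.69] F [-0.8  0.1  0.4] gap 0.773
```

View pics/w2.png

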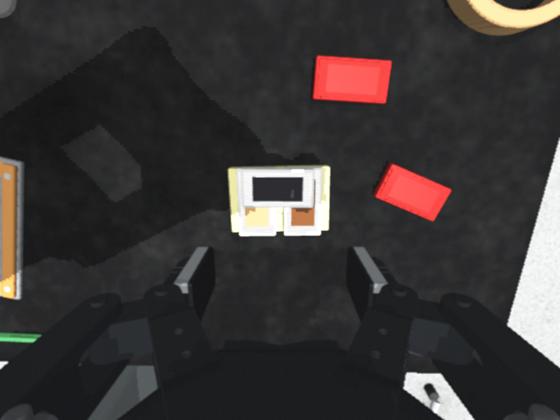

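View pics/w2c.png

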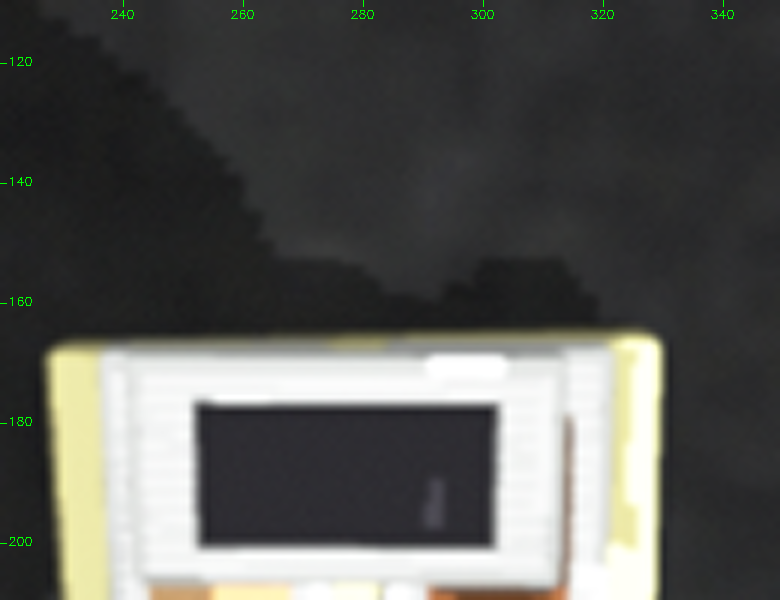

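```bash
python3 - <<'E'
from h import *
where(); s=snap("wrist")
crop(s,220,155,340,245,6,"w2d")
def rep(n,uv,z):
    P=back(s,uv,z)[:,:2]; print(n,P.mean(0).round(4),[ (np.linalg.norm(P[i]-P[i-1]).round(4), np.degrees(np.arctan2(*(P[i]-P[i-1])[::-1])).round(1)) for i in range(4)])
rep("coat",[[252,177],[302,177],[302,201],[253,201]],.026)
rep("slide",[[242,168.5],[314,167.5],[313.5,207],[242.5,207.5]],.026)
E
```

```text
t 1.95 tcp [ 0.4798 -0.3692  0.0917] psi -87.91 tilt 0.23 q [-0.84  0.68  1.6  -0.    0.86  0.69] F [ 0.4  1.  -0.5] gap 0.775
coat [ 0.5022 -0.3686] [(np.float64(0.0175), np.float64(3.0)), (np.float64(0.0353), np.float64(-88.0)), (np.float64(0.0175), np.float64(-176.8)), (np.float64(0.0354), np.float64(92.0))]
slide [ 0.5031 -0.3691] [(np.float64(0.0284), np.float64(0.8)), (np.float64(0.0505), np.float64(-87.2)), (np.float64(0.0288), np.float64(-176.9)), (np.float64(0.0516), np.float64(92.4))]
```

View pics/w2d.png

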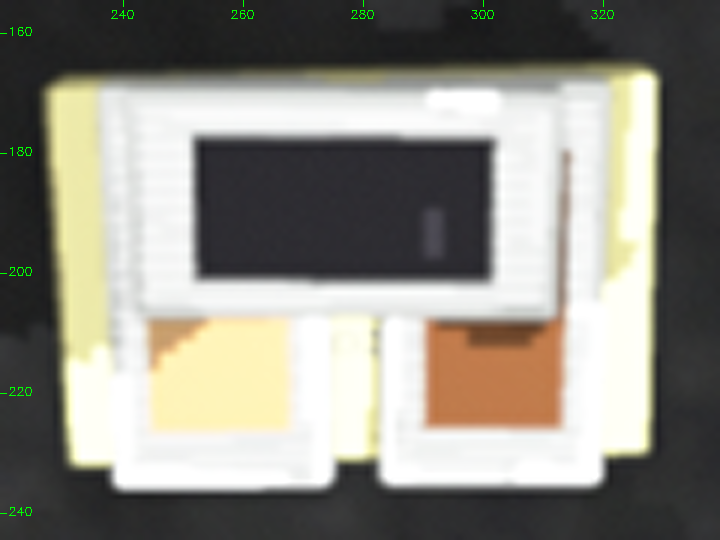

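```bash
python3 - <<'E'
from h import *
plan([.5027,-.369,.0165],-88)
E
```

```text
shift [ 3.02  0.02 -0.9 ] turn [ 0.02 -0.03 -0.04] | dist 0.079
```

>>> carry_out(commands=[[[1, 0, -0.9, 0, 0, 0, 66], [2, 0, -0.92, 0, 0, 0, 66], [2.6, 0, -0.92, 0, 0, 0, 66], [3.0, 0, -0.92, 0, 0, 0, 66], [3.0, 0, -0.92, 0, 0, 0, 66]]])

```text
t: 2.5
tcp_pos: [0.5017, -0.3662, 0.014]
tool_rot: [-0.707, -0.014, 0.707, -0.013]
force: [-0.9, 1.2, 0.4]
finger_gap: 0.771
```

```bash
python3 - <<'E'
from h import *
where(); s=snap("wrist","w3"); s=snap("side"); crop(s,200,270,300,350,7,"s3")
E
```

```text
t 2.5 tcp [ 0.5017 -0.3662  0.014 ] psi -87.85 tilt 0.09 q [-0.81  0.82  1.58 -0.    0.75  0.72] F [-0.9  1.2  0.4] gap 0.771
```

View pics/w3.png

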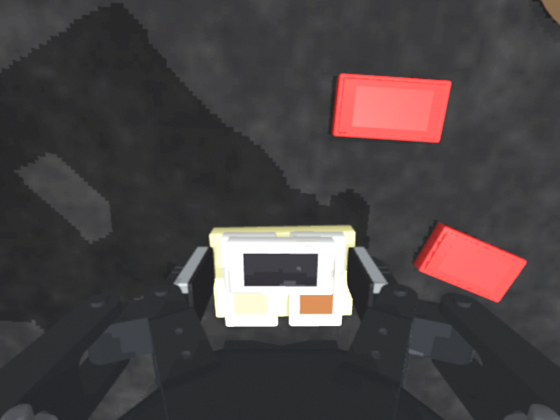

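View pics/s3.png

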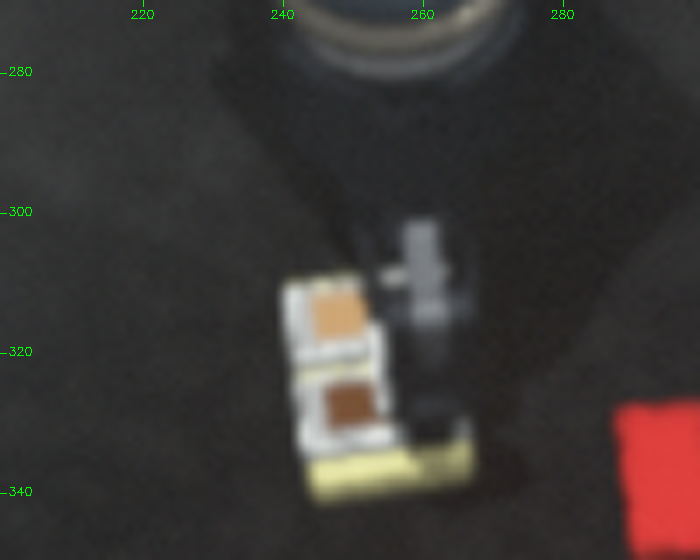

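```bash
python3 - <<'E'
from h import *
for _ in range(6):
    where(); manip.snapshot("top")
E
```

```text
t 2.6 tcp [ 0.5026 -0.367   0.0152] psi -87.85 tilt 0.07 q [-0.81  0.82  1.58 -0.    0.75  0.72] F [ 0.7 -0.3 -0.3] gap 0.771
t 2.65 tcp [ 0.5028 -0.3671  0.0154] psi -87.85 tilt 0.1 q [-0.81  0.82  1.58 -0.    0.75  0.72] F [-0.9 -0.1  0.6] gap 0.773
t 2.7 tcp [ 0.5029 -0.3671  0.0155] psi -87.85 tilt 0.11 q [-0.81  0.82  1.58 -0.    0.75  0.72] F [-0.1  0.   0.3] gap 0.771
t 2.75 tcp [ 0.5029 -0.3671  0.0155] psi -87.85 tilt 0.11 q [-0.81  0.82  1.58 -0.    0.75  0.72] F [-0.   0.4 -0. ] gap 0.774
t 2.8 tcp [ 0.5028 -0.367   0.0154] psi -87.84 tilt 0.1 q [-0.81  0.82  1.58  0.    0.75  0.72] F [-0.2  0.3  0.4] gap 0.776
t 2.85 tcp [ 0.5028 -0.3669  0.0152] psi -87.84 tilt 0.08 q [-0.81  0.82  1.58 -0.    0.75  0.72] F [ 1.   0.6 -0.1] gap 0.772
```

>>> carry_out(commands=[[[-0.04, 0.08, 0, 0, 0, 0, 60], [-0.04, 0.08, 0, 0, 0, 0, 56], [-0.04, 0.08, 0, 0, 0, 0, 48], [-0.04, 0.08, 0, 0, 0, 0, 45], [-0.04, 0.08, 0, 0, 0, 0, 45]]], force=30)

```text
t: 3.4
tcp_pos: [0.5028, -0.3688, 0.0159]
tool_rot: [0.707, 0.013, -0.707, 0.014]
force: [0.1, -0.5, 4.0]
finger_gap: 0.595
```

```bash
python3 - <<'E'
from h import *
where(); s=snap("wrist"); crop(s,160,190,400,370,3,"w4");where()
E
```

```text
t 3.4 tcp [ 0.5028 -0.3688  0.0159] psi -87.84 tilt 0.06 q [-0.81  0.82  1.57 -0.    0.75  0.72] F [ 0.1 -0.5  4. ] gap 0.595
t 3.45 tcp [ 0.5028 -0.3688  0.0159] psi -87.83 tilt 0.06 q [-0.81  0.82  1.57 -0.    0.75  0.72] F [0.3 0.  5. ] gap 0.598
```

View pics/w4.png

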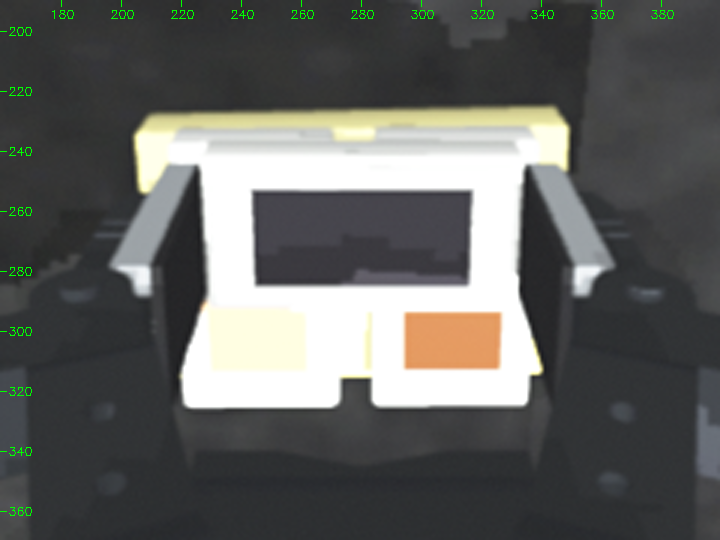

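>>> carry_out(commands=[[[-0.2, 0, 0, 0, 0, 0, 45], [-0.6, 0, 0, 0, 0, 0, 45], [-1.4, 0, 0, 0, 0, 0, 45], [-2.8, 0, 0, 0, 0, 0, 45], [-4.2, 0, 0, 0, 0, 0, 45]]])

```text
t: 3.95
tcp_pos: [0.502, -0.3678, 0.1211]
tool_rot: [-0.707, -0.014, 0.707, -0.013]
force: [-0.3, -0.7, 0.2]
finger_gap: 0.598
```

```bash
python3 - <<'E'
from h import *
where(); s=snap("wrist","w5"); where()
plan([.46,.06,.125],10)
s=snap("top");crop(s,360,200,460,275,8,"t5")
E
```

```text
t 3.95 tcp [ 0.502  -0.3678  0.1211] psi -87.83 tilt 0.12 q [-0.81  0.66  1.53  0.    0.95  0.72] F [-0.3 -0.7  0.2] gap 0.598
t 4.0 tcp [ 0.505  -0.3707  0.1277] psi -87.81 tilt 0.57 q [-0.81  0.65  1.53  0.    0.95  0.72] F [ 0.1 -0.4  2.5] gap 0.596
shift [ -0.03 -17.28   1.14] turn [16.44 -0.12 -0.02] | dist 0.433
```

View pics/w5.png

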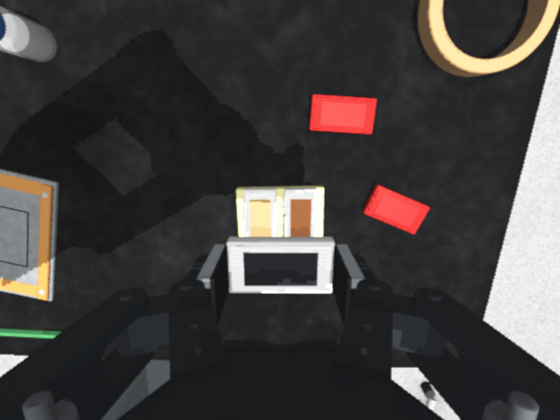

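>>> carry_out(commands=[[[0, -1, 0.1, -1.5, 0, 0, 45], [0, -3, 0.2, -3.2, 0, 0, 45], [0, -5, 0.3, -4.9, 0, 0, 45], [0, -7, 0.4, -6.6, 0, 0, 45], [0, -9, 0.6, -8.3, 0, 0, 45]]])

```text
t: 4.55
tcp_pos: [0.4784, -0.1427, 0.1201]
tool_rot: [-0.656, -0.265, 0.656, -0.265]
force: [0.6, 0.4, -0.8]
finger_gap: 0.598
```

```bash
python3 - <<'E'
from h import *
where()
plan([.46,.06,.125],10)
E
```

```text
t 4.55 tcp [ 0.4784 -0.1427  0.1201] psi -46.03 tilt 0.03 q [-0.51  0.54  1.85  0.    0.76  0.29] F [ 0.6  0.4 -0.8] gap 0.598
shift [-0.19 -6.35 -5.1 ] turn [-11.21  -0.     0.  ] | dist 0.204
```

>>> carry_out(commands=[[[0, -1.4, -1.1, -1.7, 0, 0, 45], [-0.1, -2.7, -2.2, -3.4, 0, 0, 45], [-0.1, -4.1, -3.3, -5.1, 0, 0, 45], [-0.2, -5.4, -4.4, -6.8, 0, 0, 45], [-0.2, -6.3, -5.1, -8.5, 0, 0, 45]]])

```text
t: 5.05
tcp_pos: [0.4614, 0.0599, 0.1253]
tool_rot: [-0.514, -0.485, 0.515, -0.485]
force: [-0.5, 0.2, -0.2]
finger_gap: 0.597
```

>>> carry_out(commands=[[[0, 0, 0, -1.6, 0, 0, 45], [0, 0, 0, -2.6, 0, 0, 45], [0, 0, 0, -2.7, 0, 0, 45], [0, 0, 0, -2.7, 0, 0, 45], [0, 0, 0, -2.7, 0, 0, 45]]])

```text
t: 5.55
tcp_pos: [0.4624, 0.0571, 0.1252]
tool_rot: [0.457, 0.54, -0.457, 0.54]
force: [-0.2, -0.3, -0.4]
finger_gap: 0.596
```

```bash
python3 - <<'E'
from h import *
where(); s=snap("wrist","w6"); where()
E
```

```text
t 5.55 tcp [0.4624 0.0571 0.1252] psi 9.56 tilt 0.02 q [-0.12  0.5   1.92  0.    0.72 -0.28] F [-0.2 -0.3 -0.4] gap 0.596
t 5.6 tcp [0.4625 0.0571 0.1253] psi 9.57 tilt 0.02 q [-0.12  0.5   1.92  0.    0.72 -0.28] F [ 0.2 -0.4  1. ] gap 0.593
```

View pics/w6.png

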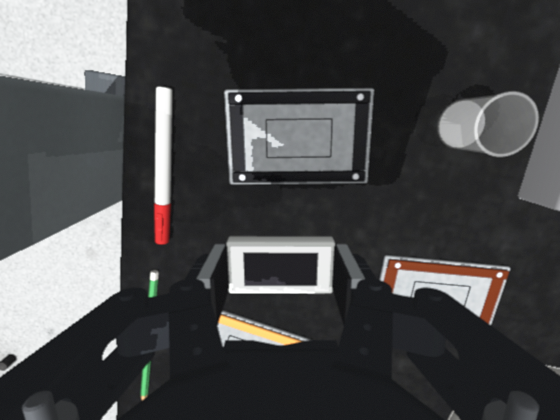

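```bash
python3 - <<'E'
from h import *
s=snap("wrist"); crop(s,218,80,378,195,5,"w6c"); crop(s,218,230,345,300,6,"w6d")
E
```

```text
(no output)
```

View pics/w6c.png

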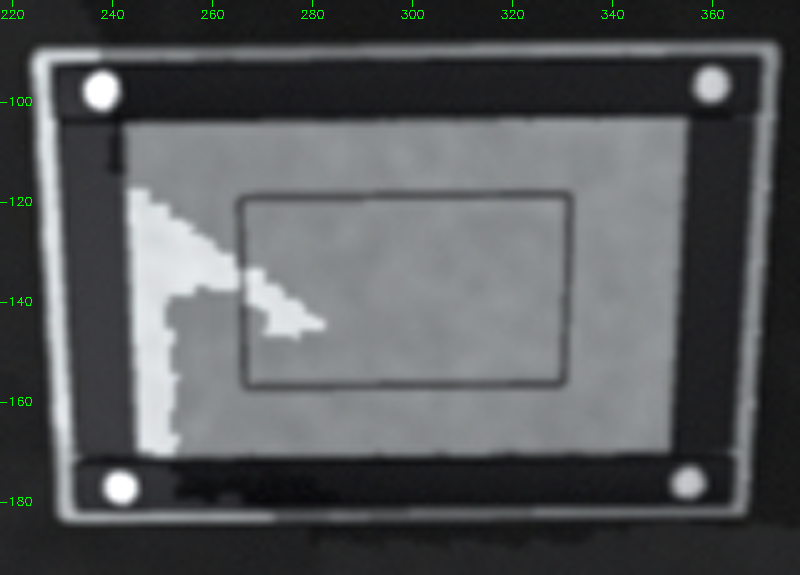

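View pics/w6d.png

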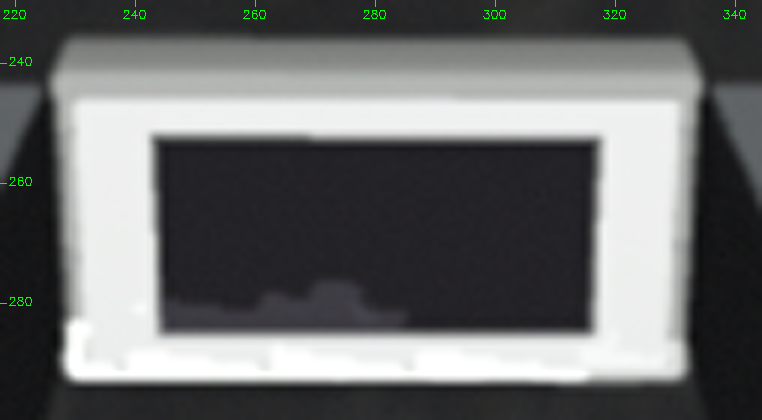

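```bash
cat >> h.py <<'E'
def rep(s,n,uv,z):
    P=back(s,uv,z)[:,:2]; a=P[1]-P[0]+P[2]-P[3]
    ang=np.degrees(np.arctan2(a[1],a[0]))
    print(n,P.mean(0).round(4),"axis01",ang.round(1),[np.linalg.norm(P[i]-P[i-1]).round(4) for i in range(4)])
    return P.mean(0),ang
E
python3 - <<'E'
from h import *
s=manip.snapshot("wrist"); st=where()
rep(s,"outline",[[265.3,119],[331.2,118],[330,156],[266.3,156.8]],.004)
rep(s,"tray",[[224.5,90],[373,88.5],[367,182.5],[229.5,184]],.004)
rep(s,"coat",[[243,252],[317.3,252.5],[316.3,284.8],[244.2,285]],st["tcp_pos"][2]+.0101)
E
```

```text
t 5.7 tcp [0.4625 0.0571 0.1253] psi 9.6 tilt 0.01 q [-0.12  0.5   1.92 -0.    0.72 -0.29] F [-0.1  0.7 -0.5] gap 0.595
outline [0.469  0.1117] axis01 10.3 [np.float64(0.0319), np.float64(0.056), np.float64(0.032), np.float64(0.056)]
tray [0.4693 0.1114] axis01 10.2 [np.float64(0.0794), np.float64(0.123), np.float64(0.0791), np.float64(0.1238)]
coat [0.4631 0.0538] axis01 9.5 [np.float64(0.0179), np.float64(0.0359), np.float64(0.0175), np.float64(0.036)]
```

```bash
python3 - <<'E'
from h import *
plan([.4687,.1133,.018],10.3)
E
```

```text
shift [ 4.29  0.62 -2.18] turn [-0.14 -0.    0.  ] | dist 0.121
```

>>> carry_out(commands=[[[0.6, 0.3, -1.2, -0.14, 0, 0, 45], [1.6, 0.6, -2.1, -0.14, 0, 0, 45], [3.2, 0.6, -2.18, -0.14, 0, 0, 45], [4.2, 0.6, -2.18, -0.14, 0, 0, 45], [4.2, 0.6, -2.18, -0.14, 0, 0, 45]]])

```text
t: 6.2
tcp_pos: [0.4661, 0.1136, 0.0177]
tool_rot: [0.451, 0.545, -0.454, 0.541]
force: [0.4, -0.4, 0.0]
finger_gap: 0.601
```

```bash
python3 - <<'E'
from h import *
for _ in range(4): manip.snapshot("top")
where(); s=snap("wrist","w7"); crop(s,180,190,390,330,3,"w7c");s=snap("side"); crop(s,200,160,270,210,10,"s7")
E
```

```text
t 6.4 tcp [0.4692 0.1134 0.0215] psi 10.33 tilt 0.13 q [ 0.01  0.72  1.94  0.    0.49 -0.18] F [ 0.7 -0.9  0.6] gap 0.6
```

View pics/w7c.png

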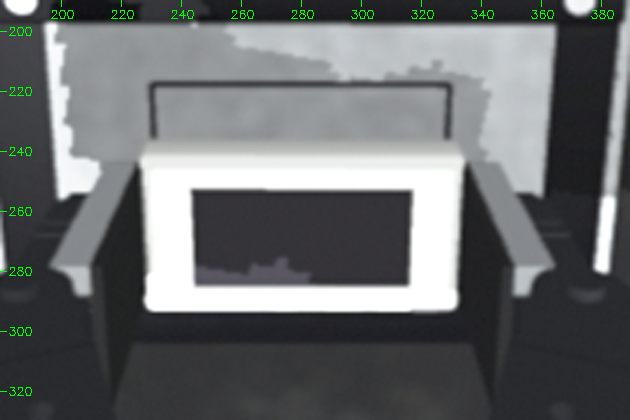

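View pics/w7.png

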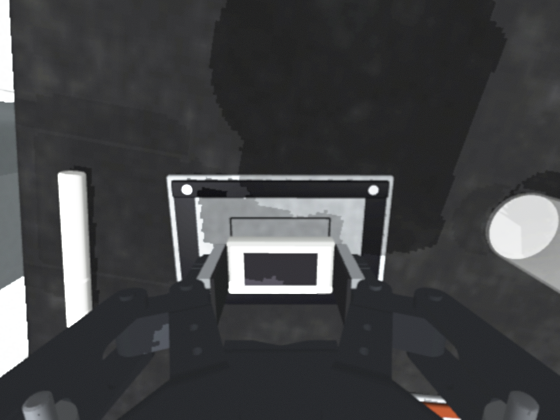

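View pics/s7.png

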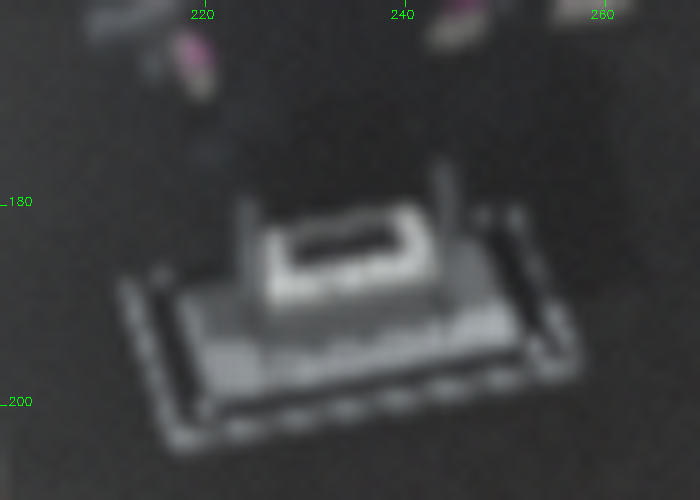

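```bash
python3 - <<'E'
from h import *
s=manip.snapshot("wrist"); st=where(); T=st["tcp_pos"]; R0=R.from_quat(st["tool_rot"]).as_matrix()
def rel(n,uv,z): print(n,((back(s,uv,z)-T)@R0*1000)[:,1:].round(1).tolist())
z=T[2]
rel("outline far corners",[[230.5,217.5],[329.3,217.5]],.004)
rel("outline side ends",[[231.5,235],[328.5,235]],.004)
rel("slide far top",[[229.5,246],[333,246]],z+.0101)
rel("slide far bottom",[[227,241.5],[334.5,241.5]],z+.0021)
rel("slide near top",[[229,293],[332,293]],z+.0101)
rel("coat",[[243.7,252.8],[317.3,252.8],[316.3,285],[244.7,285]],z+.0101)
rel("tray far corners",[[168,176.5],[393.5,177]],.004)
rel("rivets",[[187,189.5],[373.5,190]],.0075)
E
```

```text
t 6.55 tcp [0.4692 0.1134 0.0217] psi 10.34 tilt 0.16 q [ 0.01  0.72  1.94 -0.    0.49 -0.18] F [-0.4  0.3  0.2] gap 0.597
outline far corners [[-28.0, -14.1], [27.9, -14.0]]
outline side ends [[-27.9, -3.6], [27.9, -3.5]]
slide far top [[-24.3, -8.8], [25.5, -8.7]]
slide far bottom [[-26.9, -7.8], [27.7, -7.7]]
slide near top [[-25.7, 16.8], [26.2, 16.9]]
coat [[-17.6, -5.2], [18.1, -5.2], [18.1, 12.3], [-17.7, 12.3]]
tray far corners [[-60.9, -37.6], [61.8, -37.2]]
rivets [[-50.1, -31.1], [50.4, -30.8]]
```

>>> carry_out(commands=[[[0.2, 0, -0.07, 0, 0, 0, 45], [0.45, 0, -0.07, 0, 0, 0, 45], [0.6, 0, -0.07, 0, 0, 0, 45], [0.65, 0, -0.07, 0, 0, 0, 45], [0.65, 0, -0.07, 0, 0, 0, 45]]])

```text
t: 7.05
tcp_pos: [0.4676, 0.1153, 0.0037]
tool_rot: [0.453, 0.543, -0.453, 0.543]
force: [-0.1, 0.3, 0.3]
finger_gap: 0.596
```

```bash
python3 - <<'E'
from h import *
for _ in range(3): manip.snapshot("top")
where(); s=snap("wrist"); crop(s,200,210,360,310,5,"w8c")
s=manip.snapshot("wrist"); st=where(); T=st["tcp_pos"]; R0=R.from_quat(st["tool_rot"]).as_matrix()
E
```

```text
t 7.2 tcp [0.4679 0.1153 0.0041] psi 10.37 tilt 0.0 q [ 0.01  0.75  1.94  0.    0.45 -0.17] F [-0.1 -0.2 -0.1] gap 0.594
t 7.3 tcp [0.468  0.1153 0.0042] psi 10.37 tilt 0.01 q [ 0.01  0.75  1.94 -0.    0.45 -0.17] F [-0.2 -0.1  0.5] gap 0.595
```

View pics/w8c.png

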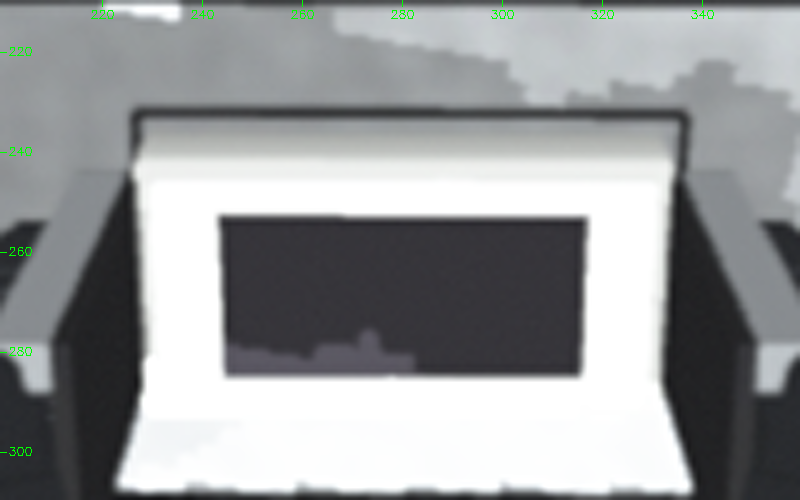

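>>> carry_out(commands=[[[0.04, 0.01, 0, 0, 0, 0, 45], [0.06, 0.01, 0, 0, 0, 0, 45], [0.08, 0.01, 0, 0, 0, 0, 45], [0.08, 0.01, 0, 0, 0, 0, 45], [0.08, 0.01, 0, 0, 0, 0, 45]]])

```text
t: 7.8
tcp_pos: [0.4681, 0.1154, 0.0021]
tool_rot: [0.453, 0.543, -0.453, 0.543]
force: [0.3, -0.3, -0.1]
finger_gap: 0.599
```

```bash
python3 - <<'E'
from h import *
where(); s=snap("wrist"); crop(s,200,210,360,310,5,"w9c"); where()
E
```

```text
t 7.8 tcp [0.4681 0.1154 0.0021] psi 10.36 tilt 0.0 q [ 0.01  0.76  1.94  0.    0.44 -0.17] F [ 0.3 -0.3 -0.1] gap 0.599
t 7.85 tcp [0.4681 0.1154 0.0021] psi 10.37 tilt 0.0 q [ 0.01  0.76  1.94  0.    0.44 -0.17] F [-0.2 -0.2 -0.5] gap 0.597
```

View pics/w9c.png

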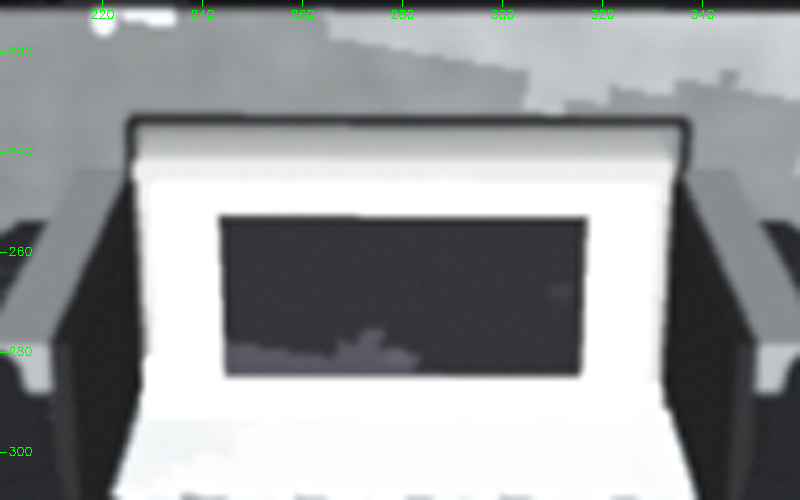

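>>> carry_out(commands=[[[0.0, 0.015, 0.02, 0, 0, 0, 45], [0.02, 0.015, 0.02, 0, 0, 0, 45], [0.04, 0.015, 0.02, 0, 0, 0, 45], [0.04, 0.015, 0.02, 0, 0, 0, 45], [0.04, 0.015, 0.02, 0, 0, 0, 45]]])

```text
t: 8.35
tcp_pos: [0.4688, 0.1149, 0.0018]
tool_rot: [0.453, 0.543, -0.453, 0.543]
force: [-1.3, -0.1, 7.0]
finger_gap: 0.595
```

```bash
python3 - <<'E'
from h import *
where(); s=snap("wrist"); where()
E
```

```text
t 8.35 tcp [0.4688 0.1149 0.0018] psi 10.37 tilt 0.04 q [ 0.01  0.76  1.94 -0.    0.44 -0.17] F [-1.3 -0.1  7. ] gap 0.595
t 8.4 tcp [0.4688 0.1149 0.0018] psi 10.37 tilt 0.05 q [ 0.01  0.76  1.94 -0.    0.44 -0.17] F [ 0.1 -0.5  6.9] gap 0.594
```

>>> carry_out(commands=[[[-0.02, 0, 0, 0, 0, 0, 52], [-0.02, 0, 0, 0, 0, 0, 54], [-0.02, 0, 0, 0, 0, 0, 58], [-0.02, 0, 0, 0, 0, 0, 63], [-0.02, 0, 0, 0, 0, 0, 66]]])

```text
t: 8.9
tcp_pos: [0.4685, 0.1149, 0.0015]
tool_rot: [0.453, 0.543, -0.453, 0.543]
force: [-0.6, 0.2, -0.3]
finger_gap: 0.772
```

>>> carry_out(commands=[[[-0.2, 0, 0, 0, 0, 0, 66], [-0.8, 0, 0, 0, 0, 0, 66], [-2.0, 0, 0, 0, 0, 0, 66], [-3.5, 0, 1, 0, 0, 0, 66], [-4.4, 0, 2, 0, 0, 0, 66]]])

```text
t: 9.4
tcp_pos: [0.4781, 0.0657, 0.1139]
tool_rot: [0.453, 0.543, -0.452, 0.544]
force: [1.0, 0.1, 1.0]
finger_gap: 0.771
```

```bash
python3 - <<'E'
from h import *
manip.snapshot("top");manip.snapshot("top")
where(); s=snap("wrist","w10"); where()
plan([.47,-.35,.14],-2)
E
```

```text
t 9.5 tcp [0.4809 0.0637 0.1149] psi 10.22 tilt 0.51 q [-0.1   0.53  1.89 -0.    0.71 -0.28] F [ 0.2  0.1 -0.2] gap 0.772
t 9.55 tcp [0.479  0.0648 0.1132] psi 10.22 tilt 0.25 q [-0.1   0.53  1.89  0.    0.71 -0.28] F [-0.2  0.8 -0.6] gap 0.773
shift [-1.07 -3.3  16.27] turn [ 2.44  0.01 -0.05] | dist 0.416
```

View pics/w10.png

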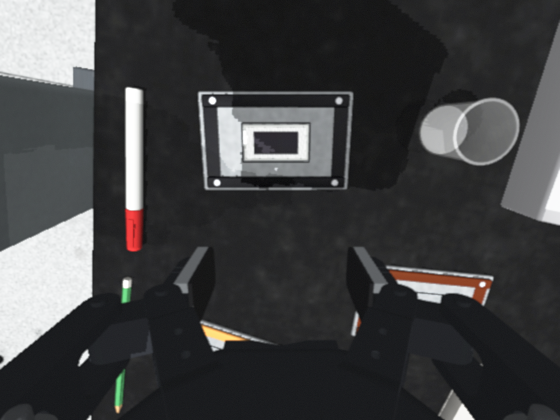

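```bash
python3 - <<'E'
from h import *
s=manip.snapshot("wrist"); crop(s,190,85,360,195,4,"w10c")
E
```

```text
(no output)
```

View pics/w10c.png

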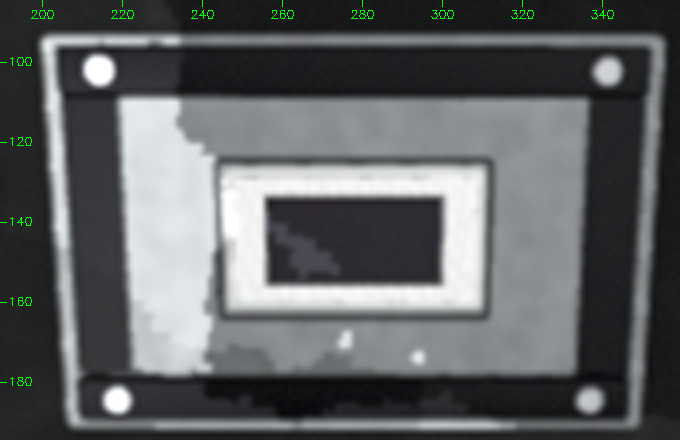

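```bash
python3 - <<'E'
from h import *
plan([.49,-.40,.11],2)
E
```

```text
shift [ 0.08 -2.83 18.41] turn [ 1.66 -0.   -0.01] | dist 0.466
```

>>> carry_out(commands=[[[-0.2, -0.3, 1.9, 0.4, 0, 0, 66], [-0.2, -0.6, 3.8, 0.8, 0, 0, 66], [-0.2, -0.9, 5.7, 1.2, 0, 0, 66], [-0.2, -1.2, 7.6, 1.6, 0, 0, 66], [-0.2, -1.5, 9.5, 1.6, 0, 0, 66]]])

```text
t: 10.1
tcp_pos: [0.4822, -0.1746, 0.1149]
tool_rot: [0.489, 0.512, -0.49, 0.509]
force: [0.7, 0.4, -0.2]
finger_gap: 0.77
```

```bash
python3 - <<'E'
from h import *
where();plan([.49,-.40,.11],2)
E
```

```text
t 10.1 tcp [ 0.4822 -0.1746  0.1149] psi 2.39 tilt 0.25 q [-0.57  0.56  1.81  0.    0.77 -0.61] F [ 0.7  0.4 -0.2] gap 0.77
shift [ 0.17 -0.06  9.02] turn [ 0.08 -0.03  0.04] | dist 0.226
```

>>> carry_out(commands=[[[0, 0, 1.9, 0.1, 0, 0, 66], [0, 0, 3.8, 0.1, 0, 0, 66], [0.1, 0, 5.7, 0.1, 0, 0, 66], [0.2, 0, 7.6, 0.1, 0, 0, 66], [0.2, 0, 9.0, 0.1, 0, 0, 66]]])

```text
t: 10.6
tcp_pos: [0.4922, -0.4005, 0.1091]
tool_rot: [0.492, 0.509, -0.492, 0.507]
force: [1.6, 0.4, -0.3]
finger_gap: 0.778
```

```bash
python3 - <<'E'
from h import *
for _ in range(4): manip.snapshot("top")
where(); s=snap("wrist","w11"); where()
crop(s,210,120,360,230,5,"w11c")
E
```

```text
t 10.8 tcp [ 0.4919 -0.3979  0.1094] psi 1.83 tilt 0.29 q [-0.86  0.69  1.51  0.    0.95 -0.89] F [-0.3  0.9  0.4] gap 0.774
t 10.85 tcp [ 0.4919 -0.3968  0.1096] psi 1.9 tilt 0.31 q [-0.86  0.69  1.51  0.    0.95 -0.89] F [ 0.6  0.9 -0.7] gap 0.774
```

View pics/w11.png

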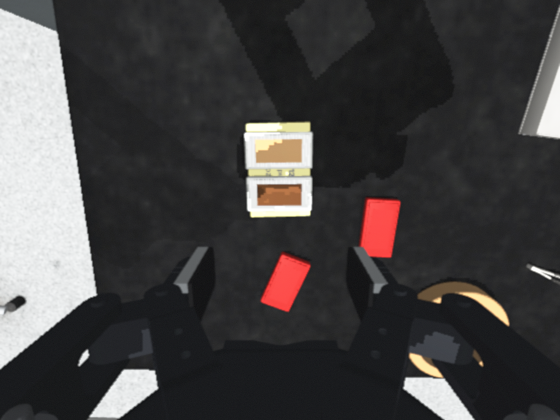

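View pics/w11c.png

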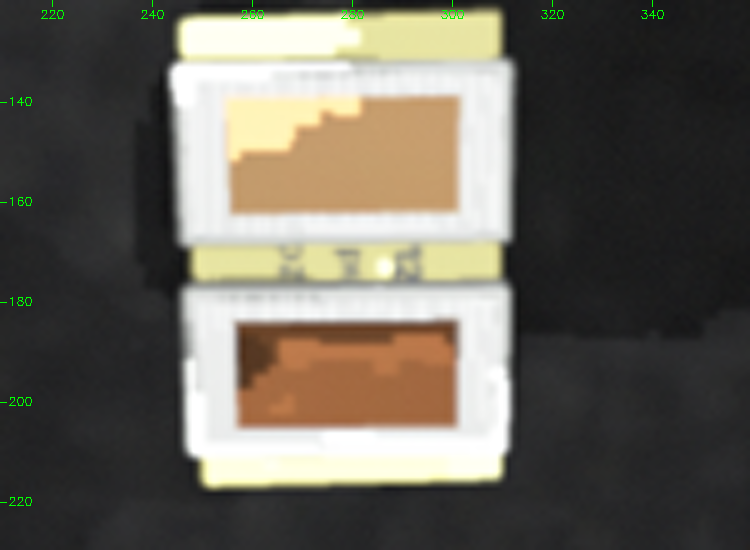

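```bash
python3 - <<'E'
from h import *
s=manip.snapshot("wrist"); where()
b,_=rep(s,"brown",[[256.8,184],[301,184],[301,205],[257,205]],.018)
t,_=rep(s,"tan",[[255,139],[301.5,139],[301,162],[255.5,162]],.018)
rep(s,"brownout",[[246.5,177.5],[312,177],[311,209],[247.5,211]],.018)
rep(s,"tanout",[[244,132.5],[312.5,132],[311.5,167.5],[245.5,168.5]],.018)
print(back(s,[[289,255],[283,256]],.008).round(4))
E
```

```text
t 10.9 tcp [ 0.4921 -0.3965  0.1101] psi 1.95 tilt 0.28 q [-0.85  0.69  1.51  0.    0.95 -0.89] F [-0.8  0.3  0.5] gap 0.774
brown [ 0.4906 -0.3869] axis01 1.9 [np.float64(0.0174), np.float64(0.0354), np.float64(0.0174), np.float64(0.0359)]
tan [ 0.4889 -0.3519] axis01 1.9 [np.float64(0.0176), np.float64(0.0357), np.float64(0.0176), np.float64(0.0357)]
brownout [ 0.4908 -0.3863] axis01 3.1 [np.float64(0.0278), np.float64(0.0521), np.float64(0.0265), np.float64(0.0521)]
tanout [ 0.489  -0.3517] axis01 2.5 [np.float64(0.0276), np.float64(0.0523), np.float64(0.0272), np.float64(0.0521)]
[[ 0.5013 -0.4443  0.008 ]
 [ 0.496  -0.4454  0.008 ]]
```

```bash
python3 - <<'E'
from h import *
manip.snapshot("top");where()
plan([.4907,-.3853,.0095],2)
E
```

```text
t 10.95 tcp [ 0.4924 -0.3966  0.1105] psi 1.97 tilt 0.22 q [-0.85  0.69  1.51  0.    0.95 -0.89] F [-0.2 -0.   0.1] gap 0.775
shift [ 4.04 -0.04 -0.44] turn [-0.01 -0.04  0.03] | dist 0.102
```

>>> carry_out(commands=[[[1, 0, -0.4, 0, 0, 0, 66], [2.5, -0.04, -0.44, 0, 0, 0, 66], [3.3, -0.04, -0.44, 0, 0, 0, 66], [3.8, -0.04, -0.44, 0, 0, 0, 66], [3.9, -0.04, -0.44, 0, 0, 0, 66]]])

```text
t: 11.45
tcp_pos: [0.4909, -0.3865, 0.0127]
tool_rot: [0.492, 0.51, -0.491, 0.507]
force: [0.1, 0.2, 1.2]
finger_gap: 0.769
```

```bash
python3 - <<'E'
from h import *
for _ in range(4): manip.snapshot("top")
where(); s=snap("wrist"); crop(s,160,170,400,350,3,"w12")
plan([.4907,-.3853,.0095],2)
E
```

```text
t 11.65 tcp [ 0.4922 -0.389   0.0154] psi 1.89 tilt 0.14 q [-0.85  0.82  1.56  0.    0.76 -0.88] F [ 0.1 -0.2  0.5] gap 0.773
shift [ 0.24 -0.05 -0.15] turn [-0.02  0.02 -0.02] | dist 0.007
```

View pics/w12.png

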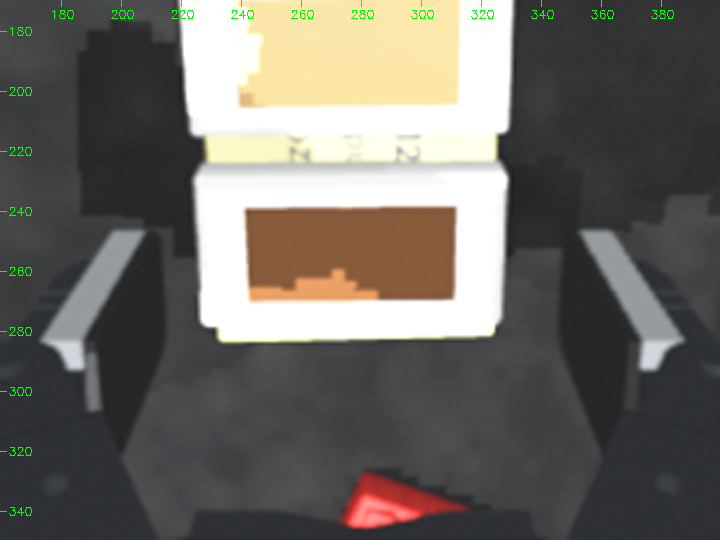

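>>> carry_out(commands=[[[0.1, -0.07, -0.15, 0, 0, 0, 66], [0.24, -0.07, -0.15, 0, 0, 0, 66], [0.24, -0.07, -0.15, 0, 0, 0, 62], [0.24, -0.07, -0.15, 0, 0, 0, 57], [0.24, -0.07, -0.15, 0, 0, 0, 55]]])

```text
t: 12.2
tcp_pos: [0.4895, -0.3849, 0.0081]
tool_rot: [0.492, 0.508, -0.492, 0.508]
force: [-1.0, -0.1, 0.3]
finger_gap: 0.644
```

```bash
python3 - <<'E'
from h import *
where(); s=snap("wrist"); crop(s,160,170,400,350,3,"w13"); where()
E
```

```text
t 12.2 tcp [ 0.4895 -0.3849  0.0081] psi 1.86 tilt 0.01 q [-0.85  0.83  1.57  0.    0.74 -0.88] F [-1.  -0.1  0.3] gap 0.644
t 12.25 tcp [ 0.4895 -0.3849  0.0081] psi 1.86 tilt 0.01 q [-0.85  0.83  1.57  0.    0.74 -0.88] F [-0.   0.3  0.3] gap 0.643
```

View pics/w13.png

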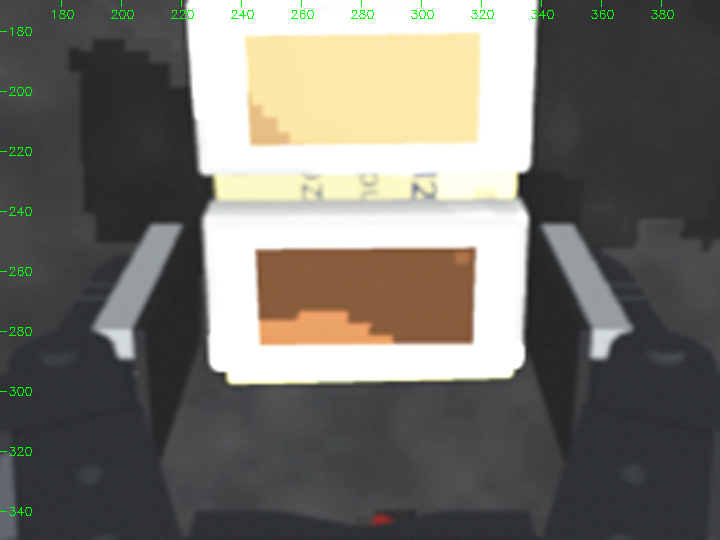

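>>> carry_out(commands=[[[-0.05, 0, 0, 0, 0, 0, 55], [-0.05, 0.01, 0, 0, 0, 0, 54], [-0.05, 0.01, 0, 0, 0, 0, 48], [-0.05, 0.01, 0, 0, 0, 0, 45], [-0.05, 0.01, 0, 0, 0, 0, 45]]], force=30)

```text
t: 12.75
tcp_pos: [0.49, -0.385, 0.0098]
tool_rot: [0.492, 0.508, -0.492, 0.508]
force: [0.1, -0.3, 4.7]
finger_gap: 0.593
```

>>> carry_out(commands=[[[-0.1, 0, 0, 0, 0, 0, 45], [-0.3, 0, 0, 0, 0, 0, 45], [-0.8, 0, 0, 0, 0, 0, 45], [-2, 0, 0, 0, 0, 0, 45], [-3.6, 0, 0, 0, 0, 0, 45]]])

```text
t: 13.25
tcp_pos: [0.4887, -0.3836, 0.0991]
tool_rot: [0.492, 0.51, -0.492, 0.506]
force: [0.6, 0.0, -0.2]
finger_gap: 0.595
```

```bash
python3 - <<'E'
from h import *
where(); s=snap("wrist","w14"); where(); plan([.63,-.075,.125],94);plan([.63,-.075,.125],4)
E
```

```text
t 13.25 tcp [ 0.4887 -0.3836  0.0991] psi 1.86 tilt 0.25 q [-0.85  0.69  1.54  0.    0.91 -0.88] F [ 0.6  0.  -0.2] gap 0.595
t 13.3 tcp [ 0.4923 -0.3873  0.1071] psi 1.89 tilt 0.57 q [-0.84  0.68  1.54  0.    0.91 -0.88] F [ 0.1 -1.3  3.3] gap 0.595
shift [ -0.77   5.92 -12.3 ] turn [ 1.758e+01  1.000e-02 -1.300e-01] | dist 0.342
shift [ -0.77   5.92 -12.3 ] turn [-0.42  0.09 -0.07] | dist 0.342
```

View pics/w14.png

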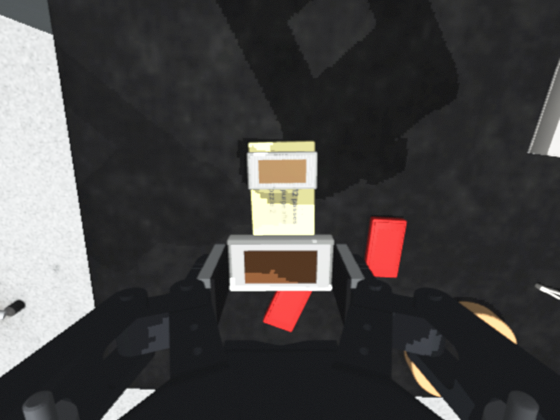

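>>> carry_out(commands=[[[-0.7, 0.9, -1.8, -0.1, 0, 0, 45], [-0.7, 1.8, -3.6, -0.2, 0, 0, 45], [-0.7, 2.7, -5.4, -0.3, 0, 0, 45], [-0.7, 3.6, -7.2, -0.3, 0, 0, 45], [-0.7, 4.4, -9.0, -0.3, 0, 0, 45]]])

```text
t: 13.8
tcp_pos: [0.5922, -0.1578, 0.118]
tool_rot: [0.485, 0.514, -0.485, 0.515]
force: [0.8, -0.5, -0.1]
finger_gap: 0.596
```

```bash
python3 - <<'E'
from h import *
where();plan([.63,-.075,.125],3.5)
E
```

```text
t 13.8 tcp [ 0.5922 -0.1578  0.118 ] psi 3.34 tilt 0.12 q [-0.44  0.65  1.56  0.    0.92 -0.5 ] F [ 0.8 -0.5 -0.1] gap 0.596
shift [-0.28  1.7  -3.22] turn [-0.03  0.01 -0.02] | dist 0.091
```

>>> carry_out(commands=[[[-0.2, 0.9, -1.6, 0, 0, 0, 45], [-0.3, 1.7, -3.0, 0, 0, 0, 45], [-0.3, 1.7, -3.2, 0, 0, 0, 45], [-0.3, 1.7, -3.2, 0, 0, 0, 45], [-0.3, 1.7, -3.2, 0, 0, 0, 45]]])

```text
t: 14.3
tcp_pos: [0.6283, -0.0777, 0.1246]
tool_rot: [0.485, 0.514, -0.485, 0.514]
force: [0.3, 0.3, -0.2]
finger_gap: 0.595
```

```bash
python3 - <<'E'
from h import *
manip.snapshot("top");where(); s=snap("wrist","w15"); where()
crop(s,200,70,360,190,5,"w15c"); crop(s,218,230,345,300,6,"w15d")
E
```

```text
t 14.35 tcp [ 0.6283 -0.0783  0.1245] psi 3.29 tilt 0.03 q [-0.3   0.67  1.5  -0.    0.97 -0.36] F [-0.6  0.3 -0.5] gap 0.598
t 14.4 tcp [ 0.6283 -0.0786  0.1244] psi 3.25 tilt 0.03 q [-0.3   0.67  1.5  -0.    0.97 -0.36] F [ 0.  -0.5  1. ] gap 0.596
```

View pics/w15.png

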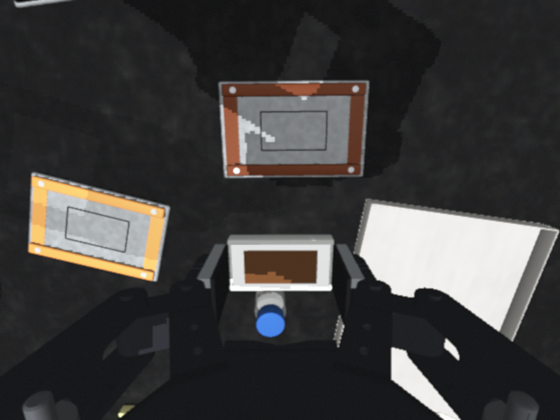

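View pics/w15c.png

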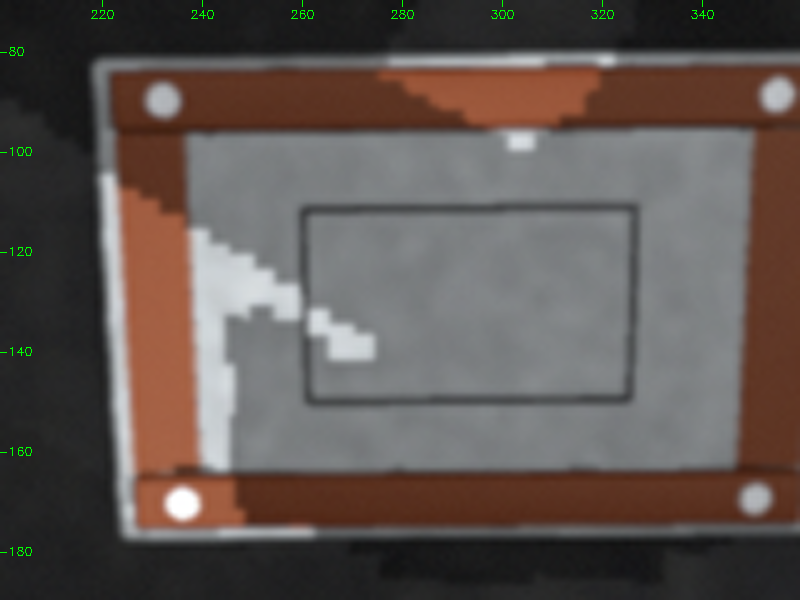

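View pics/w15d.png

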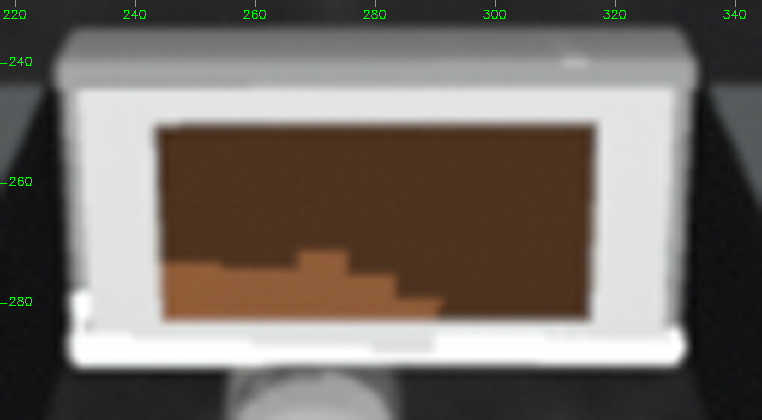

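```bash
python3 - <<'E'
from h import *
s=manip.snapshot("wrist"); st=where(); T=st["tcp_pos"]
o,a=rep(s,"outline",[[260.3,111.5],[326.5,111],[325.3,149.3],[261.3,150]],.004)
c,b=rep(s,"coat",[[243.7,250.3],[316.5,250.3],[315.5,282.6],[244.7,282.6]],T[2]+.0085)
t=T[:2]+o-c; print(t)
plan([t[0],t[1],.010],3.27+a-b)
print(back(s,[[270,325]],.056),back(s,[[437,215]],.0))
E
```

```text
t 14.45 tcp [ 0.6283 -0.0786  0.1244] psi 3.23 tilt 0.02 q [-0.3   0.67  1.5  -0.    0.97 -0.36] F [-0.4  0.9  0. ] gap 0.593
outline [ 0.6363 -0.0193] axis01 3.8 [np.float64(0.032), np.float64(0.0557), np.float64(0.0318), np.float64(0.0557)]
coat [ 0.6286 -0.0815] axis01 3.2 [np.float64(0.0177), np.float64(0.0356), np.float64(0.0177), np.float64(0.0357)]
[ 0.63606099 -0.01645323]
shift [ 4.57  0.45 -2.47] turn [-0.11  0.    0.  ] | dist 0.13
[[ 0.62543414 -0.17487099  0.056     ]] [[ 0.77633472 -0.08836896  0.        ]]
```

>>> carry_out(commands=[[[0.6, 0.3, -1.2, -0.1, 0, 0, 45], [1.8, 0.45, -2.3, -0.1, 0, 0, 45], [3.2, 0.45, -2.47, -0.1, 0, 0, 45], [4.2, 0.45, -2.47, -0.1, 0, 0, 45], [4.5, 0.45, -2.47, -0.1, 0, 0, 45]]])

```text
t: 14.95
tcp_pos: [0.634, -0.0152, 0.0088]
tool_rot: [0.482, 0.518, -0.484, 0.514]
force: [0.5, 0.2, -0.9]
finger_gap: 0.595
```

```bash
python3 - <<'E'
from h import *
for _ in range(4): manip.snapshot("top")
st=where(); s=snap("wrist"); crop(s,200,200,360,310,5,"w16")
plan([.6361,-.0165,.0055],3.9)
E
```

```text
t 15.15 tcp [ 0.6374 -0.0158  0.0129] psi 3.79 tilt 0.12 q [-0.2   0.83  1.53 -0.    0.77 -0.27] F [ 0.1  0.1 -0.4] gap 0.594
shift [ 0.32 -0.07  0.03] turn [-0.02  0.01 -0.03] | dist 0.008
```

View pics/w16.png

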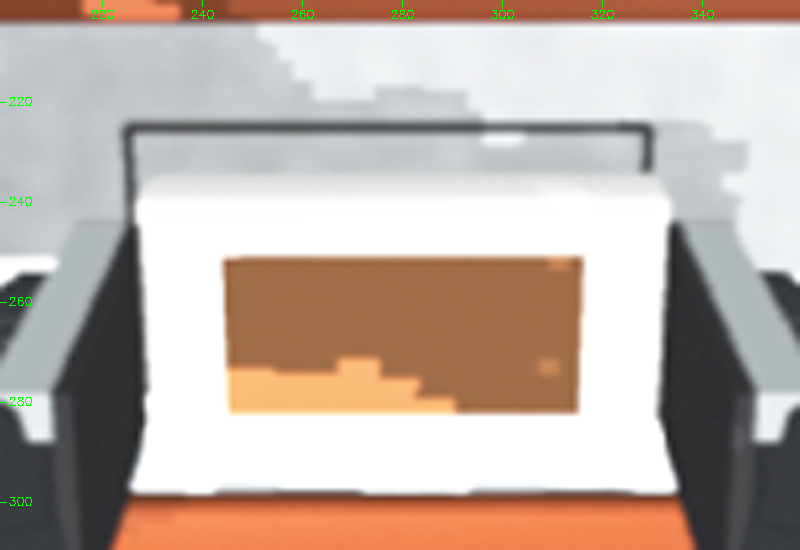

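>>> carry_out(commands=[[[0.1, -0.05, 0.02, 0, 0, 0, 45], [0.2, -0.06, 0.02, 0, 0, 0, 45], [0.3, -0.06, 0.02, 0, 0, 0, 45], [0.3, -0.06, 0.02, 0, 0, 0, 45], [0.3, -0.06, 0.02, 0, 0, 0, 45]]])

```text
t: 15.7
tcp_pos: [0.635, -0.0152, 0.0044]
tool_rot: [0.483, 0.517, -0.483, 0.517]
force: [-0.2, 0.1, -0.1]
finger_gap: 0.594
```

```bash
python3 - <<'E'
from h import *
for _ in range(2): manip.snapshot("top")
st=where(); s=snap("wrist"); crop(s,200,200,360,310,5,"w17")
E
```

```text
t 15.8 tcp [ 0.6351 -0.0152  0.0044] psi 3.87 tilt 0.01 q [-0.2   0.85  1.54  0.    0.76 -0.27] F [0.4 1.  0.6] gap 0.597
```

View pics/w17.png

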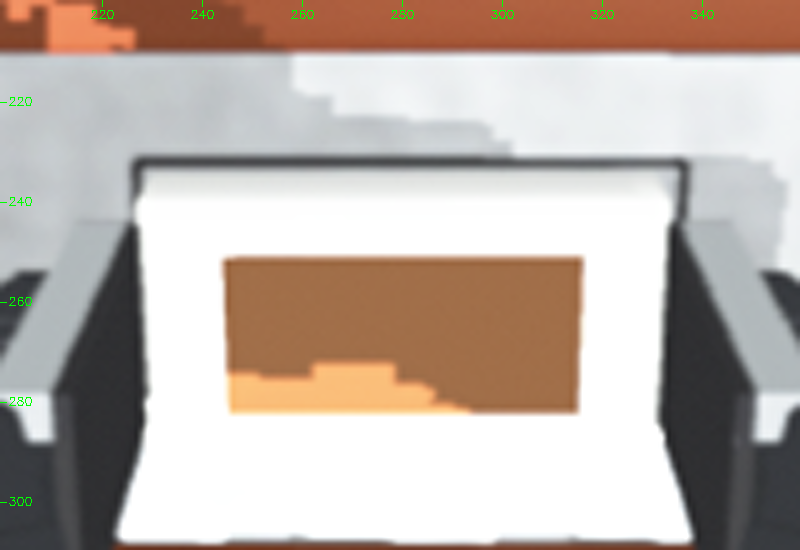

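>>> carry_out(commands=[[[0.0, 0.03, 0.03, 0, 0, 0, 45], [0.02, 0.03, 0.03, 0, 0, 0, 45], [0.04, 0.03, 0.03, 0, 0, 0, 45], [0.05, 0.03, 0.03, 0, 0, 0, 45], [0.05, 0.03, 0.03, 0, 0, 0, 45]]])

```text
t: 16.35
tcp_pos: [0.6361, -0.0161, 0.0038]
tool_rot: [0.483, 0.516, -0.483, 0.517]
force: [-0.7, -0.0, 4.6]
finger_gap: 0.597
```

```bash
python3 - <<'E'
from h import *
st=where(); s=snap("wrist"); crop(s,200,200,360,310,5,"w18");where()
E
```

```text
t 16.35 tcp [ 0.6361 -0.0161  0.0038] psi 3.87 tilt 0.04 q [-0.2   0.85  1.54 -0.    0.76 -0.27] F [-0.7 -0.   4.6] gap 0.597
t 16.4 tcp [ 0.6361 -0.0161  0.0038] psi 3.87 tilt 0.04 q [-0.2   0.85  1.54 -0.    0.76 -0.27] F [-1.1  0.2  5.6] gap 0.597
```

View pics/w18.png

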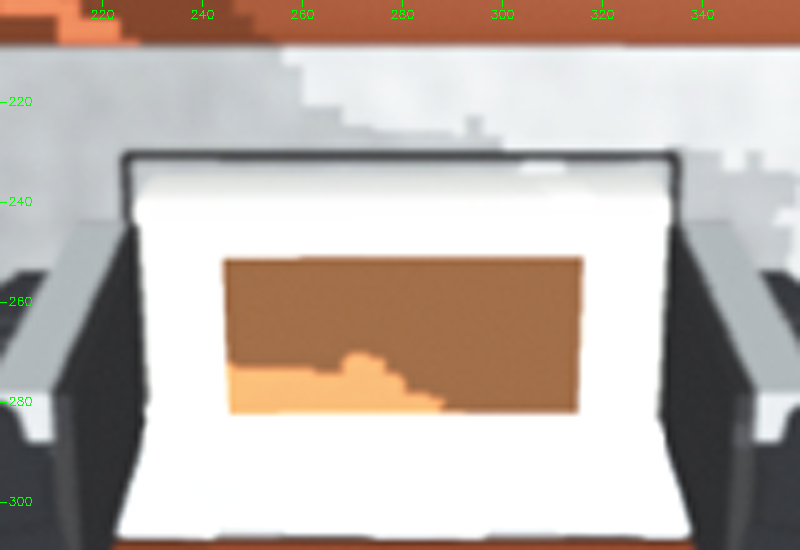

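>>> carry_out(commands=[[[-0.02, 0, 0, 0, 0, 0, 52], [-0.02, 0, 0, 0, 0, 0, 54], [-0.02, 0, 0, 0, 0, 0, 58], [-0.02, 0, 0, 0, 0, 0, 63], [-0.02, 0, 0, 0, 0, 0, 66]]])

```text
t: 16.9
tcp_pos: [0.6357, -0.0159, 0.0034]
tool_rot: [0.483, 0.517, -0.483, 0.516]
force: [-0.1, -0.0, 0.1]
finger_gap: 0.771
```

>>> carry_out(commands=[[[-0.2, 0, 0, 0, 0, 0, 66], [-0.8, 0, 0, 0, 0, 0, 66], [-2.0, 0, 0, 0, 0, 0, 66], [-3.5, 0, 1, 0, 0, 0, 66], [-4.4, 0, 2, 0, 0, 0, 66]]])

```text
t: 17.4
tcp_pos: [0.6406, -0.066, 0.1177]
tool_rot: [0.483, 0.516, -0.482, 0.519]
force: [1.1, 0.0, -0.2]
finger_gap: 0.77
```

```bash
python3 - <<'E'
from h import *
where(); s=snap("wrist"); crop(s,190,75,370,195,4,"w19"); where()
plan([.488,-.39,.11],2)
E
```

```text
t 17.4 tcp [ 0.6406 -0.066   0.1177] psi 3.98 tilt 0.28 q [-0.28  0.69  1.48  0.    0.97 -0.35] F [ 1.1  0.  -0.2] gap 0.77
t 17.45 tcp [ 0.6437 -0.0714  0.1214] psi 3.81 tilt 0.8 q [-0.28  0.68  1.47 -0.    0.97 -0.35] F [ 1.4 -2.6  1.4] gap 0.772
shift [ 0.46 -7.07 12.3 ] turn [ 0.36  0.08 -0.14] | dist 0.355
```

View pics/w19.png

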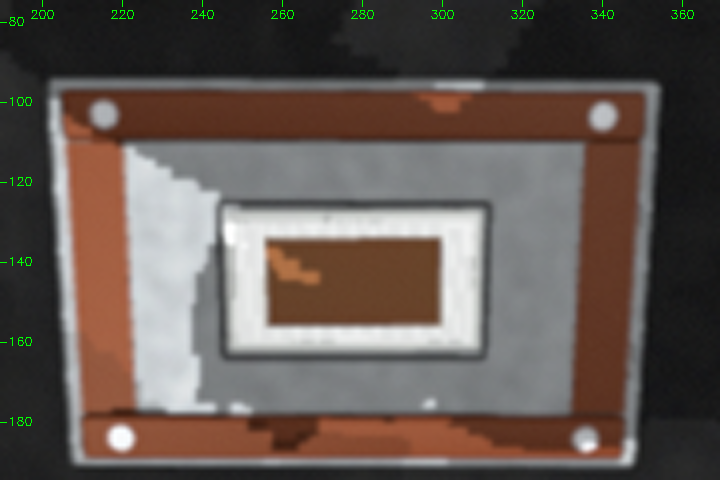

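>>> carry_out(commands=[[[0, -1.0, 1.8, 0.36, 0, 0, 66], [0, -2.0, 3.6, 0.36, 0, 0, 66], [0, -3.1, 5.4, 0.36, 0, 0, 66], [0.1, -4.1, 7.2, 0.36, 0, 0, 66], [0.2, -5.1, 9.0, 0.36, 0, 0, 66]]])

```text
t: 17.95
tcp_pos: [0.5301, -0.2928, 0.1104]
tool_rot: [0.491, 0.508, -0.491, 0.51]
force: [0.1, -0.1, -1.3]
finger_gap: 0.772
```

```bash
python3 - <<'E'
from h import *
where();plan([.489,-.38,.10],2)
E
```

```text
t 17.95 tcp [ 0.5301 -0.2928  0.1104] psi 2.08 tilt 0.11 q [-0.69  0.66  1.59  0.    0.9  -0.73] F [ 0.1 -0.1 -1.3] gap 0.772
shift [ 0.42 -1.77  3.43] turn [ 0.02  0.01 -0.02] | dist 0.097
```

>>> carry_out(commands=[[[0.2, -0.9, 1.7, 0, 0, 0, 66], [0.4, -1.7, 3.0, 0, 0, 0, 66], [0.4, -1.77, 3.4, 0, 0, 0, 66], [0.4, -1.77, 3.4, 0, 0, 0, 66], [0.4, -1.77, 3.4, 0, 0, 0, 66]]])

```text
t: 18.45
tcp_pos: [0.4902, -0.3767, 0.0996]
tool_rot: [0.491, 0.509, -0.491, 0.509]
force: [-0.1, 0.4, 0.2]
finger_gap: 0.773
```

```bash
python3 - <<'E'
from h import *
manip.snapshot("top");where(); s=snap("wrist","w20"); 
crop(s,210,100,360,220,5,"w20c"); where()
E
```

```text
t 18.5 tcp [ 0.4904 -0.376   0.0995] psi 2.15 tilt 0.03 q [-0.84  0.69  1.56  0.    0.9  -0.87] F [ 0.1 -0.7 -0.4] gap 0.771
t 18.55 tcp [ 0.4904 -0.3758  0.0994] psi 2.18 tilt 0.03 q [-0.83  0.69  1.56  0.    0.9  -0.87] F [-0.3 -0.3 -0.7] gap 0.77
```

View pics/w20c.png

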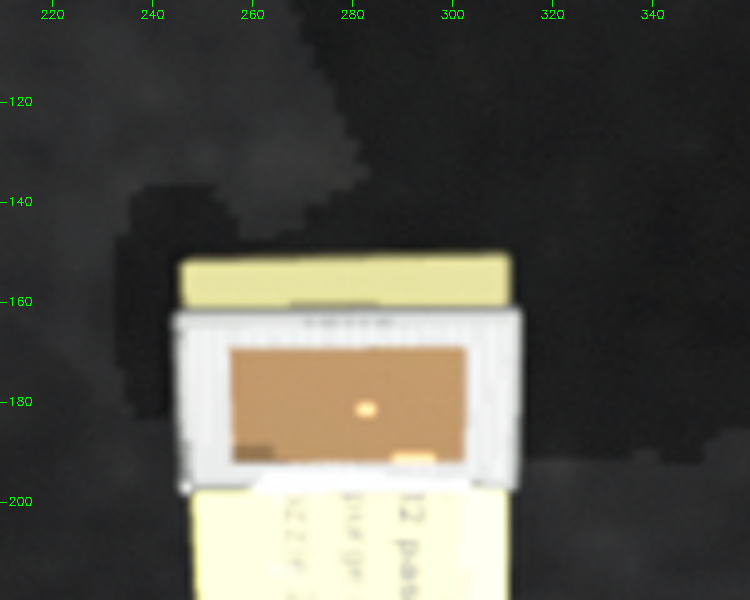

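```bash
python3 - <<'E'
from h import *
s=manip.snapshot("wrist")
c,a=rep(s,"tan",[[255.7,169.5],[302.5,169.5],[302.2,192.2],[256.2,192.2]],.018)
plan([c[0],c[1]+.0015,.0095],2.0)
E
```

```text
tan [ 0.4891 -0.3531] axis01 2.2 [np.float64(0.0176), np.float64(0.0353), np.float64(0.0176), np.float64(0.0355)]
shift [ 3.59 -0.02 -0.97] turn [ 0.04 -0.   -0.  ] | dist 0.093
```

>>> carry_out(commands=[[[0.8, 0, -0.6, 0, 0, 0, 66], [1.8, -0.02, -0.97, 0, 0, 0, 66], [2.6, -0.02, -0.97, 0, 0, 0, 66], [3.2, -0.02, -0.97, 0, 0, 0, 66], [3.4, -0.02, -0.97, 0, 0, 0, 62]]])

```text
t: 19.1
tcp_pos: [0.4883, -0.3519, 0.0126]
tool_rot: [0.491, 0.51, -0.49, 0.508]
force: [0.8, 0.3, 0.7]
finger_gap: 0.726
```

```bash
python3 - <<'E'
from h import *
for _ in range(4): manip.snapshot("top")
where(); s=snap("wrist"); crop(s,160,170,400,350,3,"w21")
plan([.489,-.3513,.0095],2)
E
```

```text
t 19.3 tcp [ 0.4889 -0.3538  0.0147] psi 2.08 tilt 0.09 q [-0.81  0.8   1.63  0.    0.71 -0.85] F [-0.3 -0.6  0. ] gap 0.729
shift [ 0.22  0.   -0.11] turn [ 0.01  0.02 -0.02] | dist 0.006
```

View pics/w21.png

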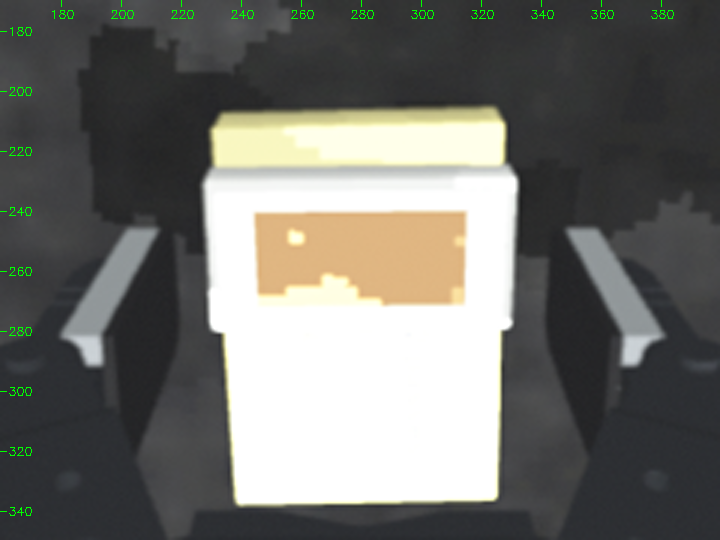

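>>> carry_out(commands=[[[0.1, -0.02, -0.1, 0, 0, 0, 62], [0.18, -0.02, -0.1, 0, 0, 0, 60], [0.18, -0.02, -0.1, 0, 0, 0, 57], [0.18, -0.02, -0.1, 0, 0, 0, 56], [0.18, -0.02, -0.1, 0, 0, 0, 55]]])

```text
t: 19.85
tcp_pos: [0.4877, -0.351, 0.0096]
tool_rot: [0.491, 0.509, -0.491, 0.509]
force: [0.4, 0.3, 0.5]
finger_gap: 0.645
```

```bash
python3 - <<'E'
from h import *
where(); s=snap("wrist"); crop(s,160,170,400,350,3,"w22");where()
E
```

```text
t 19.85 tcp [ 0.4877 -0.351   0.0096] psi 2.06 tilt 0.01 q [-0.81  0.81  1.63 -0.    0.7  -0.85] F [0.4 0.3 0.5] gap 0.645
t 19.9 tcp [ 0.4878 -0.351   0.0096] psi 2.06 tilt 0.01 q [-0.81  0.81  1.63  0.    0.7  -0.85] F [ 0.3 -0.4  0.2] gap 0.645
```

View pics/w22.png

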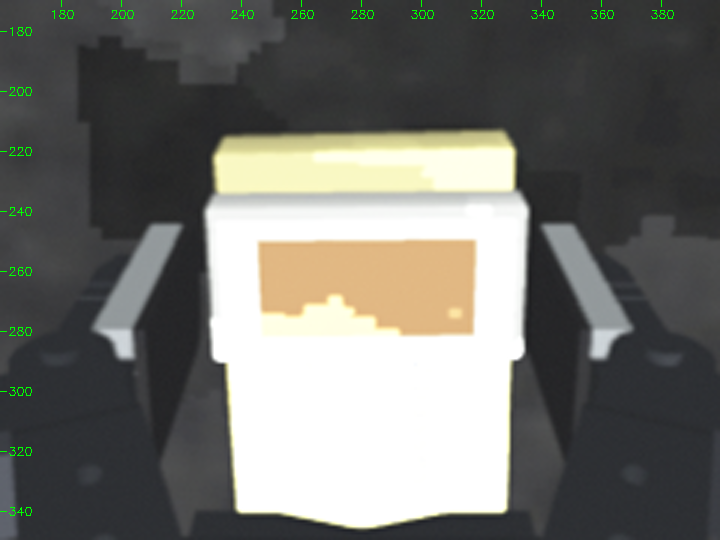

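>>> carry_out(commands=[[[0, 0.03, -0.03, 0, 0, 0, 55], [0, 0.03, -0.03, 0, 0, 0, 54], [0, 0.03, -0.03, 0, 0, 0, 48], [0, 0.03, -0.03, 0, 0, 0, 45], [0, 0.03, -0.03, 0, 0, 0, 45]]], force=30)

```text
t: 20.4
tcp_pos: [0.4886, -0.3501, 0.0099]
tool_rot: [0.491, 0.509, -0.491, 0.509]
force: [0.7, 1.1, 3.3]
finger_gap: 0.596
```

>>> carry_out(commands=[[[-0.1, 0, 0, 0, 0, 0, 45], [-0.3, 0, 0, 0, 0, 0, 45], [-0.8, 0, 0, 0, 0, 0, 45], [-2, 0, 0, 0, 0, 0, 45], [-3.6, 0, 0, 0, 0, 0, 45]]])

```text
t: 20.9
tcp_pos: [0.4874, -0.3491, 0.0995]
tool_rot: [0.491, 0.51, -0.491, 0.507]
force: [0.5, 0.6, -0.3]
finger_gap: 0.589
```

```bash
python3 - <<'E'
from h import *
where(); s=snap("wrist","w23"); where(); plan([.47,-.18,.125],-12)
E
```

```text
t 20.9 tcp [ 0.4874 -0.3491  0.0995] psi 2.06 tilt 0.23 q [-0.81  0.67  1.6  -0.    0.87 -0.84] F [ 0.5  0.6 -0.3] gap 0.589
t 20.95 tcp [ 0.491  -0.3525  0.1071] psi 2.09 tilt 0.57 q [-0.81  0.66  1.6  -0.    0.88 -0.84] F [ 0.  -1.2  2.8] gap 0.596
shift [-0.77 -0.58 -6.92] turn [ 2.82  0.08 -0.09] | dist 0.175
```

View pics/w23.png

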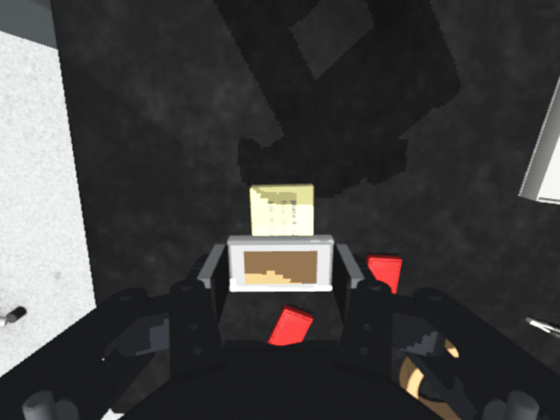

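>>> carry_out(commands=[[[-0.6, -0.3, -1.6, 1.0, 0, 0, 45], [-0.7, -0.7, -3.2, 2.0, 0, 0, 45], [-0.7, -1.1, -4.8, 2.7, 0, 0, 45], [-0.7, -1.5, -6.4, 2.8, 0, 0, 45], [-0.7, -1.5, -7.2, 2.8, 0, 0, 45]]])

```text
t: 21.45
tcp_pos: [0.4416, -0.1678, 0.1177]
tool_rot: [-0.549, -0.447, 0.549, -0.444]
force: [0.5, 0.8, -0.1]
finger_gap: 0.599
```

>>> carry_out(commands=[[[0, 0, 0, 0, 0, 0, 45], [0, 0, 0, 0, 0, 0, 45], [0, 0, 0, 0, 0, 0, 45], [0, 0, 0, 0, 0, 0, 45], [0, 0, 0, 0, 0, 0, 45]]])

```text
t: 21.95
tcp_pos: [0.4448, -0.1726, 0.117]
tool_rot: [0.55, 0.445, -0.55, 0.445]
force: [1.1, -0.9, 0.3]
finger_gap: 0.596
```

```bash
python3 - <<'E'
from h import *
where(); s=snap("wrist","w24"); where()
E
```

```text
t 21.95 tcp [ 0.4448 -0.1726  0.117 ] psi -12.01 tilt 0.03 q [-0.6   0.52  1.9  -0.    0.72 -0.4 ] F [ 1.1 -0.9  0.3] gap 0.596
t 22.0 tcp [ 0.4447 -0.1724  0.117 ] psi -12.0 tilt 0.02 q [-0.6   0.52  1.9  -0.    0.72 -0.4 ] F [ 0.1  0.5 -0.1] gap 0.591
```

View pics/w24.png

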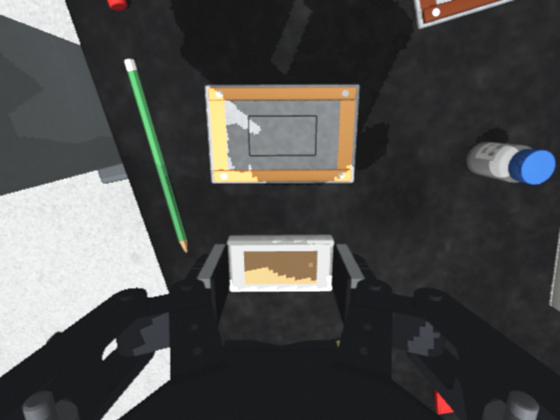

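```bash
python3 - <<'E'
from h import *
s=manip.snapshot("wrist"); crop(s,235,100,335,170,7,"w24c"); crop(s,218,230,345,300,6,"w24d")
E
```

```text
(no output)
```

View pics/w24c.png

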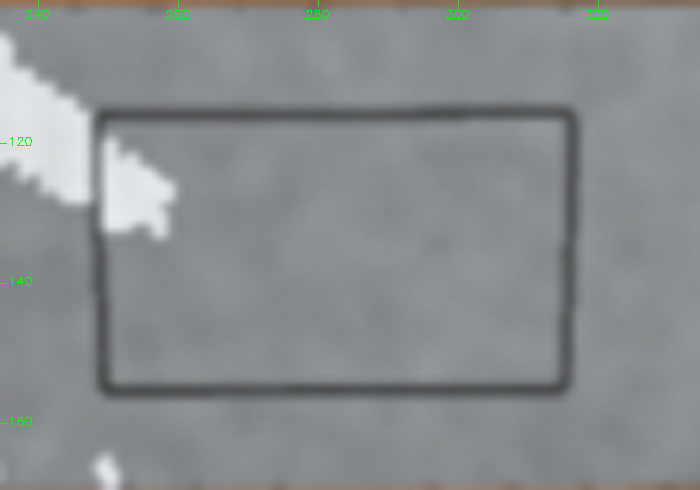

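View pics/w24d.png

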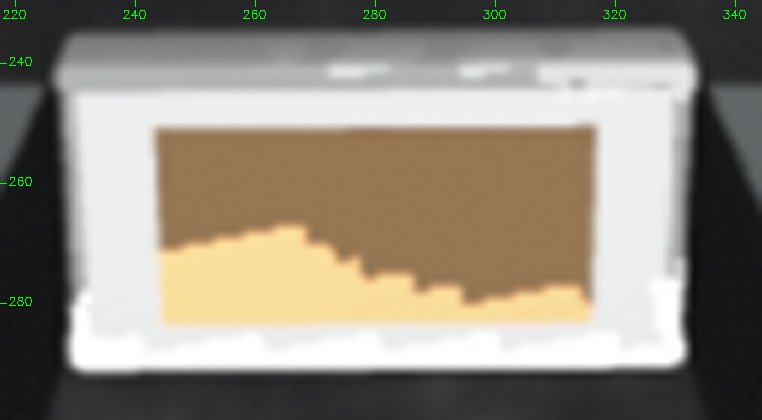

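```bash
python3 - <<'E'
from h import *
s=manip.snapshot("wrist"); st=where(); T=st["tcp_pos"]
o,a=rep(s,"outline",[[248.6,116],[316.4,115.6],[315.2,155],[249.5,155.4]],.004)
c,b=rep(s,"coat",[[243.7,251],[316.5,250.7],[315.6,283],[244.8,283.3]],T[2]+.0085)
t=T[:2]+o-c; print(t)
plan([t[0],t[1],.010],-12+a-b)
E
```

```text
t 22.1 tcp [ 0.4445 -0.172   0.1169] psi -11.98 tilt 0.01 q [-0.6   0.52  1.91  0.    0.72 -0.4 ] F [ 0.4  0.5 -1.3] gap 0.595
outline [ 0.4586 -0.119 ] axis01 -11.7 [np.float64(0.0321), np.float64(0.0556), np.float64(0.0321), np.float64(0.0558)]
coat [ 0.4446 -0.1754] axis01 -11.7 [np.float64(0.0177), np.float64(0.0356), np.float64(0.0177), np.float64(0.0357)]
[ 0.45843394 -0.11562112]
shift [ 4.28  0.08 -2.32] turn [-0.01 -0.    0.  ] | dist 0.122
```

>>> carry_out(commands=[[[0.6, 0.05, -1.2, 0, 0, 0, 45], [1.8, 0.08, -2.2, 0, 0, 0, 45], [3.0, 0.08, -2.32, 0, 0, 0, 45], [3.9, 0.08, -2.32, 0, 0, 0, 45], [4.2, 0.08, -2.32, 0, 0, 0, 45]]])

```text
t: 22.6
tcp_pos: [0.4575, -0.1146, 0.0101]
tool_rot: [-0.549, -0.447, 0.55, -0.444]
force: [-0.6, -0.6, 0.1]
finger_gap: 0.594
```

```bash
python3 - <<'E'
from h import *
for _ in range(4): manip.snapshot("top")
st=where(); s=snap("wrist"); crop(s,200,200,360,310,5,"w25")
plan([.4584,-.1156,.0055],-12)
E
```

```text
t 22.8 tcp [ 0.4588 -0.1157  0.0126] psi -11.96 tilt 0.05 q [-0.48  0.73  1.96  0.    0.45 -0.28] F [0.5 0.  0.1] gap 0.596
shift [ 0.3  -0.03 -0.  ] turn [ 0.01  0.01 -0.02] | dist 0.007
```

View pics/w25.png

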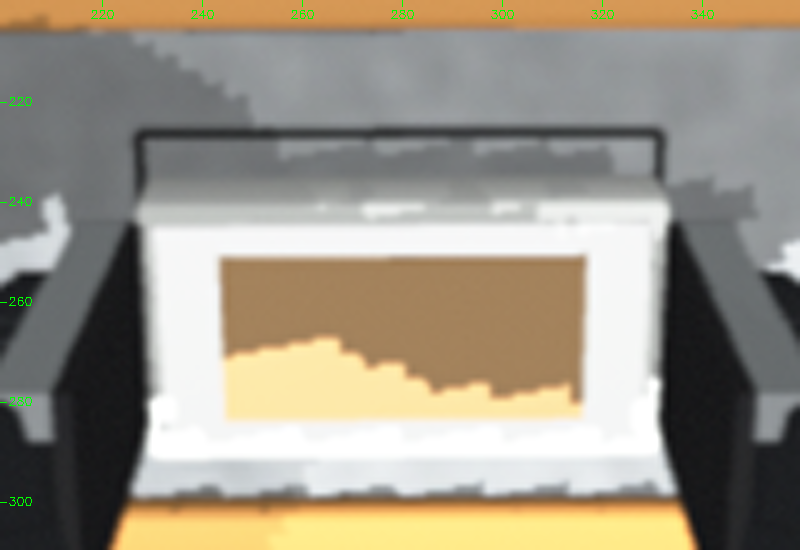

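>>> carry_out(commands=[[[0.1, 0, 0, 0, 0, 0, 45], [0.2, 0, 0, 0, 0, 0, 45], [0.28, 0, 0, 0, 0, 0, 45], [0.28, 0, 0, 0, 0, 0, 45], [0.28, 0, 0, 0, 0, 0, 45]]])

```text
t: 23.35
tcp_pos: [0.4584, -0.1152, 0.005]
tool_rot: [-0.549, -0.445, 0.549, -0.445]
force: [0.3, -0.0, -0.1]
finger_gap: 0.596
```

```bash
python3 - <<'E'
from h import *
st=where(); s=snap("wrist"); crop(s,200,200,360,310,5,"w26"); where()
E
```

```text
t 23.35 tcp [ 0.4584 -0.1152  0.005 ] psi -11.93 tilt 0.01 q [-0.48  0.75  1.96  0.    0.43 -0.28] F [ 0.3 -0.  -0.1] gap 0.596
t 23.4 tcp [ 0.4584 -0.1152  0.0051] psi -11.94 tilt 0.0 q [-0.48  0.75  1.96  0.    0.43 -0.27] F [ 0.4 -0.9  0.9] gap 0.597
```

View pics/w26.png

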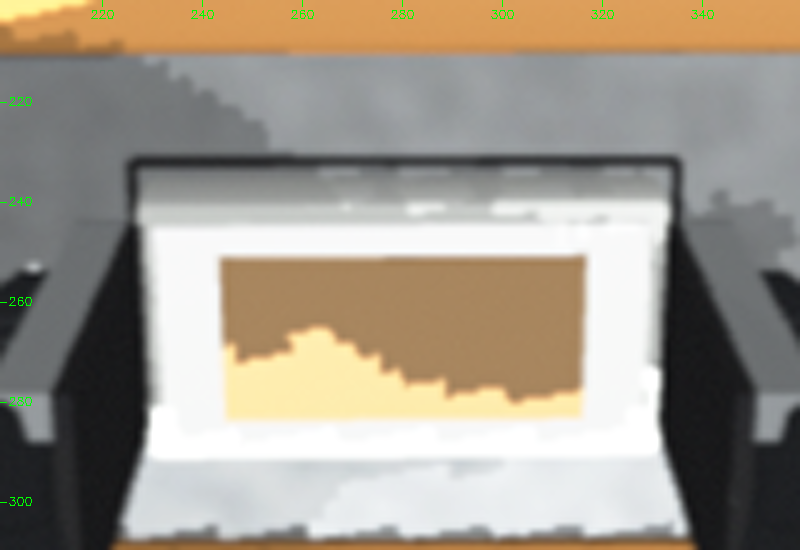

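>>> carry_out(commands=[[[0.0, 0, 0.03, 0, 0, 0, 45], [0.02, 0, 0.03, 0, 0, 0, 45], [0.04, 0, 0.03, 0, 0, 0, 45], [0.06, 0, 0.03, 0, 0, 0, 45], [0.06, 0, 0.03, 0, 0, 0, 45]]])

```text
t: 23.9
tcp_pos: [0.4583, -0.116, 0.0038]
tool_rot: [0.549, 0.445, -0.549, 0.445]
force: [-0.2, 0.2, 3.3]
finger_gap: 0.591
```

```bash
python3 - <<'E'
from h import *
st=where(); s=snap("wrist"); crop(s,200,200,360,310,5,"w27"); where()
E
```

```text
t 23.9 tcp [ 0.4583 -0.116   0.0038] psi -11.93 tilt 0.01 q [-0.48  0.75  1.96 -0.    0.43 -0.28] F [-0.2  0.2  3.3] gap 0.591
t 23.95 tcp [ 0.4583 -0.116   0.0038] psi -11.93 tilt 0.01 q [-0.48  0.75  1.96 -0.    0.43 -0.28] F [-1.1  1.   4.1] gap 0.596
```

View pics/w27.png

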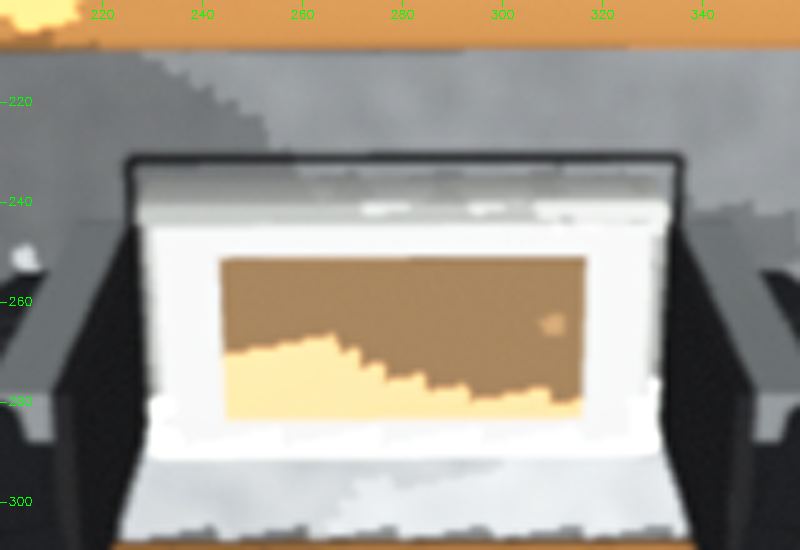

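Good; contact at 4 N. Release and back off.

>>> carry_out(commands=[[[-0.02, 0, 0, 0, 0, 0, 52], [-0.02, 0, 0, 0, 0, 0, 54], [-0.02, 0, 0, 0, 0, 0, 58], [-0.02, 0, 0, 0, 0, 0, 63], [-0.02, 0, 0, 0, 0, 0, 66]]])

```text
t: 24.45
tcp_pos: [0.4582, -0.1159, 0.004]
tool_rot: [-0.549, -0.445, 0.549, -0.445]
force: [-0.6, -0.4, 0.5]
finger_gap: 0.773
```

>>> carry_out(commands=[[[-0.2, 0, 0, 0, 0, 0, 66], [-0.8, 0, 0, 0, 0, 0, 66], [-2.0, 0, 0, 0, 0, 0, 66], [-3.5, 0, 1, 0, 0, 0, 66], [-4.4, 0, 2, 0, 0, 0, 66]]])

```text
t: 24.95
tcp_pos: [0.4483, -0.1652, 0.1164]
tool_rot: [0.549, 0.445, -0.549, 0.447]
force: [0.3, 0.1, 0.4]
finger_gap: 0.773
```

```bash
python3 - <<'E'
from h import *
where(); s=snap("wrist"); crop(s,190,75,370,195,4,"w28"); where()
plan([.488,-.40,.11],2)
E
```

```text
t 24.95 tcp [ 0.4483 -0.1652  0.1164] psi -11.82 tilt 0.13 q [-0.59  0.52  1.9   0.    0.71 -0.38] F [0.3 0.1 0.4] gap 0.773
t 25.0 tcp [ 0.4505 -0.1701  0.119 ] psi -11.93 tilt 0.64 q [-0.59  0.52  1.9  -0.    0.71 -0.38] F [ 1.4 -2.7  2.2] gap 0.774
shift [0.44 3.37 8.69] turn [-2.79  0.08 -0.1 ] | dist 0.233
```

View pics/w28.png

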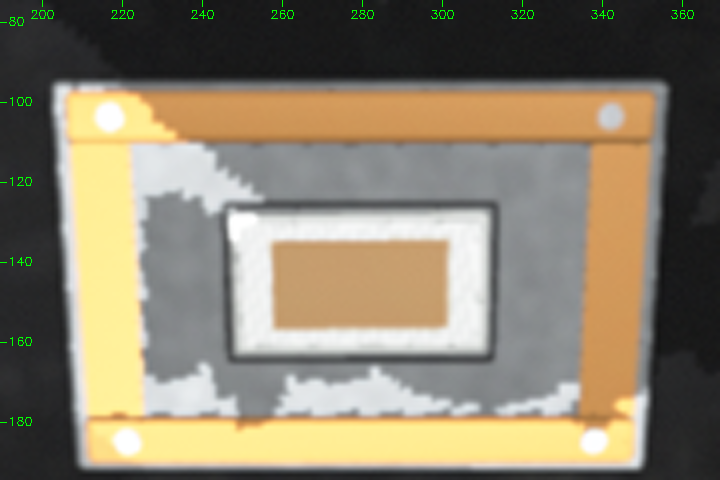

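>>> carry_out(commands=[[[0, 0.7, 1.8, -0.7, 0, 0, 70], [0, 1.4, 3.6, -1.4, 0, 0, 70], [0.1, 2.1, 5.4, -2.1, 0, 0, 70], [0.3, 2.8, 7.2, -2.8, 0, 0, 70], [0.4, 3.4, 8.7, -2.8, 0, 0, 70]]])

```text
t: 25.5
tcp_pos: [0.4861, -0.3976, 0.1037]
tool_rot: [0.491, 0.509, -0.491, 0.509]
force: [1.0, 0.3, 1.7]
finger_gap: 0.817
```

>>> carry_out(commands=[[[0, 0, 0, 0, 0, 0, 66], [0, 0, 0, 0, 0, 0, 66], [0, 0, 0, 0, 0, 0, 66], [0, 0, 0, 0, 0, 0, 66], [0, 0, 0, 0, 0, 0, 66]]])

```text
t: 26.0
tcp_pos: [0.4861, -0.3937, 0.1042]
tool_rot: [0.491, 0.51, -0.49, 0.509]
force: [-0.0, -0.1, -0.1]
finger_gap: 0.772
```

```bash
python3 - <<'E'
from h import *
where(); s=snap("wrist","w29"); where();crop(s,220,100,340,240,4,"w29c")
E
```

```text
t 26.0 tcp [ 0.4861 -0.3937  0.1042] psi 2.15 tilt 0.05 q [-0.86  0.69  1.53  0.    0.92 -0.9 ] F [-0.  -0.1 -0.1] gap 0.772
t 26.05 tcp [ 0.4862 -0.394   0.1042] psi 2.14 tilt 0.03 q [-0.86  0.69  1.53  0.    0.92 -0.9 ] F [ 0.1  0.4 -0.1] gap 0.773
```

View pics/w29c.png

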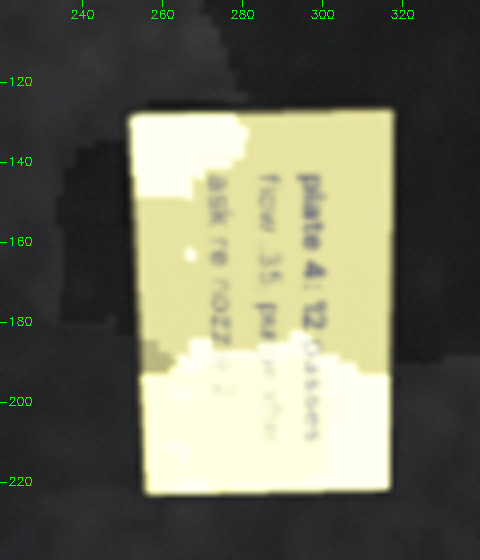

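```bash
python3 - <<'E'
from h import *
s=manip.snapshot("wrist")
c,a=rep(s,"pad",[[252.5,128.5],[317.8,127.5],[317,222],[256,223]],.010)
plan([c[0],c[1]+.002,.004],a)
E
```

```text
pad [ 0.4901 -0.3707] axis01 3.0 [np.float64(0.0768), np.float64(0.0502), np.float64(0.0767), np.float64(0.0512)]
shift [ 4.01  0.19 -1.02] turn [-0.18 -0.    0.  ] | dist 0.104
```

>>> carry_out(commands=[[[1.0, 0.19, -0.8, -0.08, 0, 0, 66], [2.2, 0.19, -1.0, -0.08, 0, 0, 66], [3.0, 0.19, -1.0, -0.08, 0, 0, 66], [3.6, 0.19, -1.0, -0.08, 0, 0, 66], [3.8, 0.19, -1.0, -0.08, 0, 0, 62]]])

```text
t: 26.6
tcp_pos: [0.4895, -0.3694, 0.0076]
tool_rot: [0.489, 0.512, -0.489, 0.51]
force: [0.0, 0.9, -1.0]
finger_gap: 0.727
```

```bash
python3 - <<'E'
from h import *
for _ in range(4): manip.snapshot("top")
where(); s=snap("wrist"); crop(s,160,170,400,350,3,"w30")
plan([.490,-.3687,.004],2.4)
E
```

```text
t 26.8 tcp [ 0.4905 -0.3708  0.0098] psi 2.46 tilt 0.1 q [-0.83  0.82  1.6   0.    0.72 -0.87] F [-0.3 -0.2  0.9] gap 0.729
shift [ 0.24 -0.02 -0.09] turn [ 0.01  0.02 -0.02] | dist 0.007
```

View pics/w30.png

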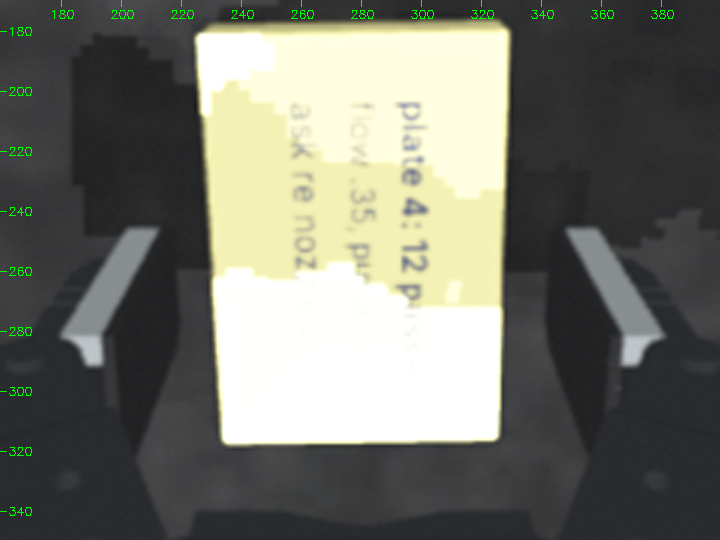

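>>> carry_out(commands=[[[0.1, -0.03, -0.07, 0, 0, 0, 62], [0.2, -0.03, -0.07, 0, 0, 0, 60], [0.24, -0.03, -0.07, 0, 0, 0, 56], [0.24, -0.03, -0.07, 0, 0, 0, 54], [0.24, -0.03, -0.07, 0, 0, 0, 54]]])

```text
t: 27.35
tcp_pos: [0.4892, -0.3684, 0.003]
tool_rot: [0.489, 0.511, -0.489, 0.511]
force: [-0.2, 0.0, 0.1]
finger_gap: 0.632
```

```bash
python3 - <<'E'
from h import *
where(); s=snap("wrist"); crop(s,160,170,400,350,3,"w31"); where()
E
```

```text
t 27.35 tcp [ 0.4892 -0.3684  0.003 ] psi 2.47 tilt 0.01 q [-0.83  0.83  1.6   0.    0.71 -0.87] F [-0.2  0.   0.1] gap 0.632
t 27.4 tcp [ 0.4892 -0.3684  0.003 ] psi 2.46 tilt 0.0 q [-0.83  0.83  1.6   0.    0.71 -0.87] F [0.4 0.9 0.3] gap 0.632
```

View pics/w31.png

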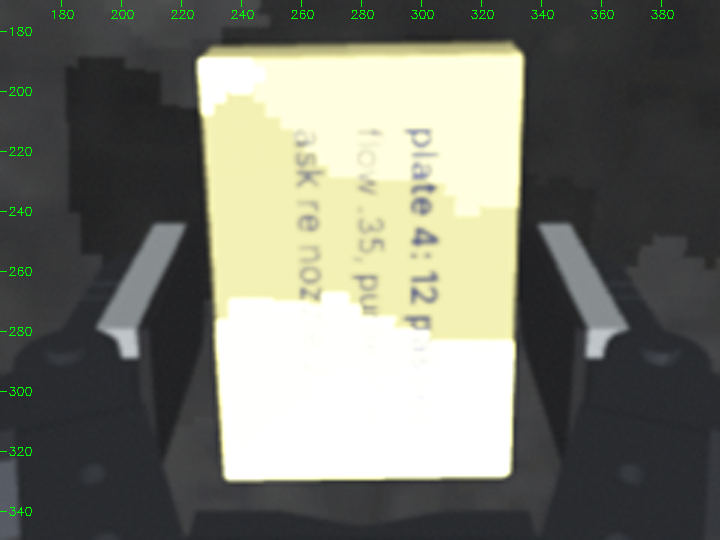

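>>> carry_out(commands=[[[0, 0.01, 0, 0, 0, 0, 52], [0, 0.01, 0, 0, 0, 0, 48], [0, 0.01, 0, 0, 0, 0, 44], [0, 0.01, 0, 0, 0, 0, 42], [0, 0.01, 0, 0, 0, 0, 42]]], force=45)

```text
t: 27.9
tcp_pos: [0.4895, -0.3684, 0.0035]
tool_rot: [0.489, 0.511, -0.489, 0.511]
force: [-2.0, 1.7, 5.4]
finger_gap: 0.562
```

```bash
python3 - <<'E'
from h import *
where()
E
```

```text
t 27.9 tcp [ 0.4895 -0.3684  0.0035] psi 2.47 tilt 0.02 q [-0.83  0.83  1.6   0.    0.71 -0.87] F [-2.   1.7  5.4] gap 0.562
```

>>> carry_out(commands=[[[-0.1, 0, 0, 0, 0, 0, 42], [-0.3, 0, 0, 0, 0, 0, 42], [-0.8, 0, 0, 0, 0, 0, 42], [-2, 0, 0, 0, 0, 0, 42], [-3.8, 0, 0, 0, 0, 0, 42]]])

```text
t: 28.4
tcp_pos: [0.4879, -0.367, 0.0972]
tool_rot: [0.489, 0.513, -0.489, 0.509]
force: [0.5, -0.9, -1.1]
finger_gap: 0.567
```

```bash
python3 - <<'E'
from h import *
where(); s=snap("wrist","w32"); where(); plan([.47,.27,.14],12)
E
```

```text
t 28.4 tcp [ 0.4879 -0.367   0.0972] psi 2.45 tilt 0.34 q [-0.83  0.68  1.57 -0.    0.89 -0.87] F [ 0.5 -0.9 -1.1] gap 0.567
t 28.45 tcp [ 0.4921 -0.371   0.1062] psi 2.48 tilt 0.59 q [-0.83  0.67  1.57 -0.    0.89 -0.87] F [ 0.6 -0.8  4.4] gap 0.563
shift [ -1.55   0.24 -25.64] turn [-1.9   0.1  -0.07] | dist 0.642
```

View pics/w32.png

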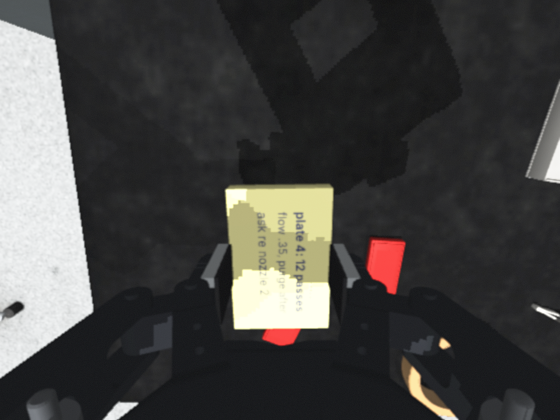

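>>> carry_out(commands=[[[-0.8, 0, -1.4, 0, 0, 0, 42], [-1.4, 0, -3.0, -0.3, 0, 0, 42], [-1.5, 0.05, -4.7, -0.6, 0, 0, 42], [-1.5, 0.1, -6.4, -0.9, 0, 0, 42], [-1.5, 0.1, -8.1, -1.2, 0, 0, 42]]])

```text
t: 28.95
tcp_pos: [0.4834, -0.1647, 0.1367]
tool_rot: [0.462, 0.535, -0.461, 0.537]
force: [0.5, 0.9, -0.8]
finger_gap: 0.56
```

```bash
python3 - <<'E'
from h import *
where();plan([.47,.27,.14],12)
E
```

```text
t 28.95 tcp [ 0.4834 -0.1647  0.1367] psi 8.5 tilt 0.14 q [-0.55  0.52  1.81  0.    0.81 -0.7 ] F [ 0.5  0.9 -0.8] gap 0.56
shift [ -0.16   2.04 -17.28] turn [-0.7   0.02 -0.02] | dist 0.435
```

>>> carry_out(commands=[[[0, 0.2, -1.8, -0.2, 0, 0, 42], [-0.1, 0.4, -3.6, -0.4, 0, 0, 42], [-0.1, 0.6, -5.4, -0.7, 0, 0, 42], [-0.1, 0.9, -7.2, -0.7, 0, 0, 42], [-0.1, 1.1, -9.0, -0.7, 0, 0, 42]]])

```text
t: 29.45
tcp_pos: [0.4777, 0.0623, 0.1389]
tool_rot: [0.446, 0.549, -0.445, 0.55]
force: [0.4, 0.3, -0.7]
finger_gap: 0.559
```

>>> carry_out(commands=[[[0, 0.2, -1.8, 0, 0, 0, 42], [-0.1, 0.4, -3.6, 0, 0, 0, 42], [-0.1, 0.6, -5.4, 0, 0, 0, 42], [-0.1, 0.9, -7.2, 0, 0, 0, 42], [-0.1, 0.9, -8.2, 0, 0, 0, 42]]])

```text
t: 29.95
tcp_pos: [0.4572, 0.2693, 0.1416]
tool_rot: [0.446, 0.549, -0.443, 0.55]
force: [0.7, -0.8, -1.0]
finger_gap: 0.561
```

>>> carry_out(commands=[[[0, 0, 0, 0, 0, 0, 42], [0, 0, 0, 0, 0, 0, 42], [0, 0, 0, 0, 0, 0, 42], [0, 0, 0, 0, 0, 0, 42], [0, 0, 0, 0, 0, 0, 42]]])

```text
t: 30.45
tcp_pos: [0.4571, 0.2648, 0.1406]
tool_rot: [0.446, 0.549, -0.446, 0.549]
force: [0.2, -0.6, -1.2]
finger_gap: 0.563
```

```bash
python3 - <<'E'
from h import *
where(); s=snap("wrist","w33"); where()
E
```

```text
t 30.45 tcp [0.4571 0.2648 0.1406] psi 11.85 tilt 0.01 q [ 0.31  0.53  1.76 -0.    0.85  0.11] F [ 0.2 -0.6 -1.2] gap 0.563
t 30.5 tcp [0.4571 0.2649 0.1406] psi 11.86 tilt 0.01 q [ 0.31  0.53  1.76 -0.    0.85  0.11] F [-0.5  0.1 -0.7] gap 0.559
```

View pics/w33.png

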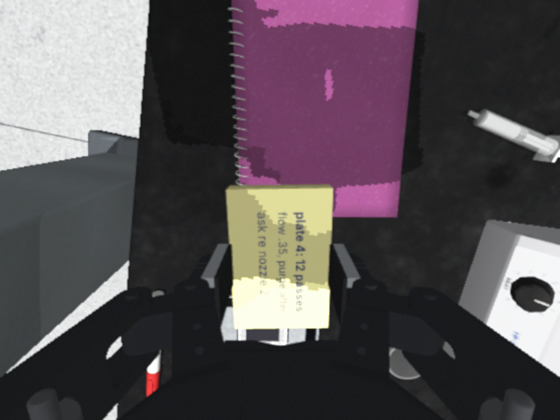

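>>> carry_out(commands=[[[-1.5, 0, 1, 0, 0, 0, 42], [-3, 0, 2, 0, 0, 0, 42], [-4.6, 0, 2.8, 0, 0, 0, 42], [-4.8, 0, 2.8, 0, 0, 0, 42], [-4.8, 0, 2.8, 0, 0, 0, 42]]])

```text
t: 31.0
tcp_pos: [0.4721, 0.1968, 0.2619]
tool_rot: [0.447, 0.548, -0.445, 0.55]
force: [0.3, 0.1, -1.3]
finger_gap: 0.561
```

```bash
python3 - <<'E'
from h import *
for _ in range(3): manip.snapshot("top")
where(); s=snap("wrist","w34"); where(); s=snap("top","t34")
E
```

```text
t 31.15 tcp [0.4699 0.1974 0.259 ] psi 11.98 tilt 0.21 q [ 0.18  0.34  1.68  0.    1.12 -0.03] F [-0.1 -0.  -0.6] gap 0.561
t 31.2 tcp [0.4699 0.1976 0.2588] psi 11.99 tilt 0.23 q [ 0.18  0.34  1.68  0.    1.12 -0.03] F [ 0.1  0.7 -2.1] gap 0.562
```

View pics/w34.png

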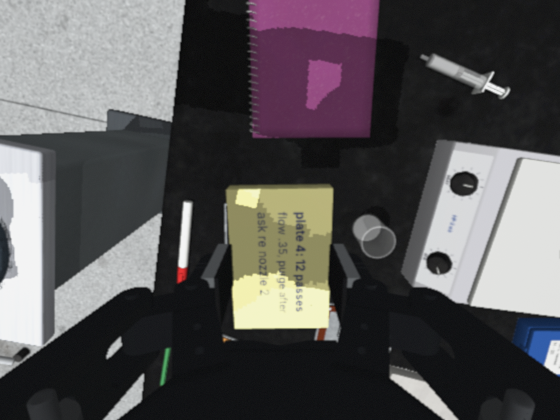

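View pics/t34.png

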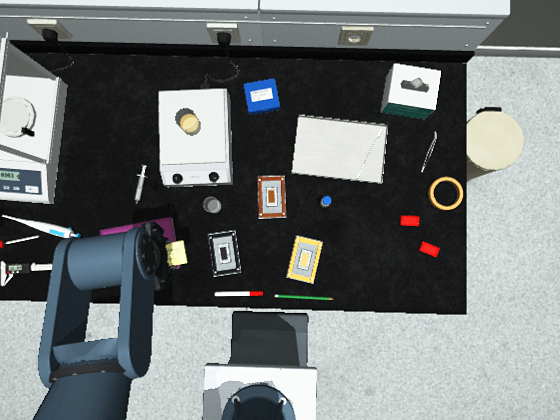

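```bash
python3 - <<'E'
from h import *
s=manip.snapshot("wrist"); crop(s,235,0,395,150,5,"w34c")
E
```

```text
(no output)
```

View pics/w34c.png

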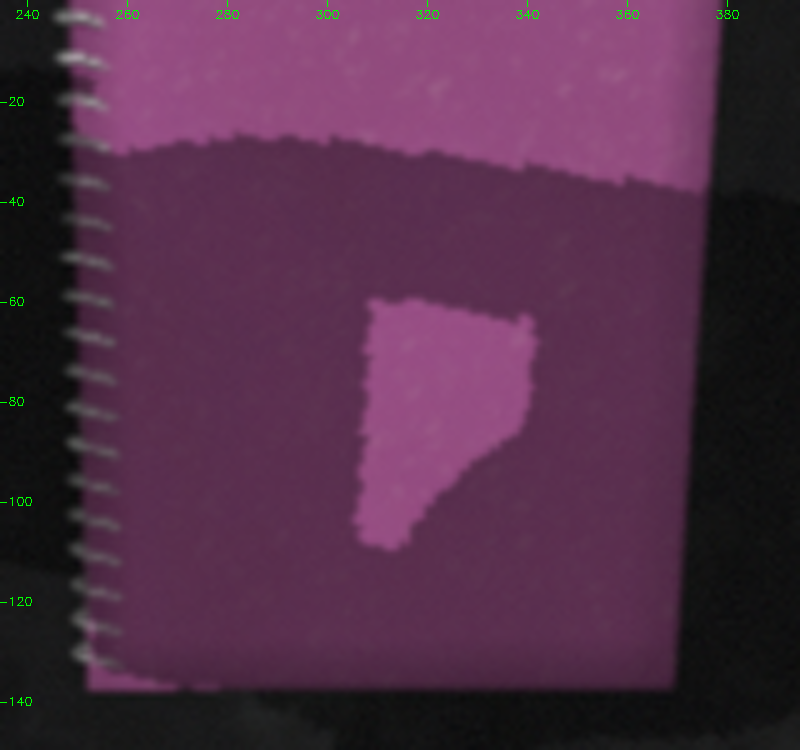

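```bash
python3 - <<'E'
from h import *
s=manip.snapshot("wrist"); st=where();T=st["tcp_pos"]
P=back(s,[[252.3,137.3],[369.5,137.3],[378.7,5],[249,5]],.011)[:,:2]; print(P.round(4))
w=np.linalg.norm(P[1]-P[0]); dl=P[3]-P[0]; dr=P[2]-P[1]
print("width",w,np.degrees(np.arctan2(dl[1],dl[0])),np.degrees(np.arctan2(dr[1],dr[0])),"near edge",np.degrees(np.arctan2(*(P[1]-P[0])[::-1])))
d=dl/np.linalg.norm(dl)+dr/np.linalg.norm(dr); d/=np.linalg.norm(d)
c=(P[0]+P[1])/2+d*.105; print("centre",c.round(4),"ang",np.degrees(np.arctan2(d[1],d[0])))
# held pad
Q=[[226.5,187.5],[332.5,185],[328.5,328.5],[234.5,330]]
rep(s,"pad",Q,T[2]+.0065)
crop(s,210,170,350,340,4,"w34d")
s=manip.snapshot("top")
P=back(s,[[99.5,230],[171.5,217],[179.5,267],[107,280.5]],.011); print(P.mean(0))
E
```

```text
t 31.35 tcp [0.4704 0.1977 0.2592] psi 12.01 tilt 0.17 q [ 0.18  0.34  1.68  0.    1.12 -0.03] F [ 0.3  0.  -1.5] gap 0.566
[[0.4246 0.2359]
 [0.571  0.267 ]
 [0.539  0.4111]
 [0.3939 0.3804]]
width 0.14967038463539706 102.00733262533932 102.55505046434716 near edge 12.006499800844392
centre [0.4755 0.354 ] ang 102.28119154484322
pad [0.4707 0.196 ] axis01 13.3 [np.float64(0.0782), np.float64(0.0493), np.float64(0.0784), np.float64(0.0504)]
[0.47257259 0.35745827 0.011     ]
```

View pics/w34d.png

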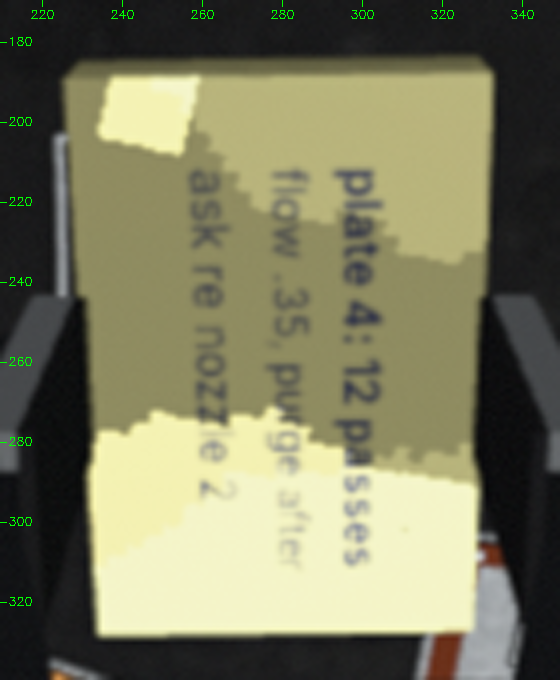

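```bash
python3 - <<'E'
from h import *
plan([.4742,.3562,.06],12.2);plan([.4742,.3562,.0145],12.2)
E
```

```text
shift [ 7.98  1.48 -6.17] turn [-0.04 -0.    0.03] | dist 0.255
shift [ 9.8   1.48 -6.17] turn [-0.04 -0.    0.03] | dist 0.292
```

>>> carry_out(commands=[[[1, 0.4, -1.6, 0, 0, 0, 42], [2, 0.8, -3.2, 0, 0, 0, 42], [3.2, 1.2, -4.8, 0, 0, 0, 42], [4.6, 1.5, -6.1, 0, 0, 0, 42], [6.0, 1.5, -6.17, 0, 0, 0, 42]]])

```text
t: 31.9
tcp_pos: [0.4764, 0.3606, 0.109]
tool_rot: [0.445, 0.55, -0.443, 0.55]
force: [-0.9, -0.2, -1.3]
finger_gap: 0.565
```

>>> carry_out(commands=[[[1, 0, 0, 0, 0, 0, 42], [2, 0, 0, 0, 0, 0, 42], [2.8, 0, 0, 0, 0, 0, 42], [3.0, 0, 0, 0, 0, 0, 42], [3.0, 0, 0, 0, 0, 0, 42]]])

```text
t: 32.4
tcp_pos: [0.4754, 0.3559, 0.0345]
tool_rot: [0.444, 0.55, -0.446, 0.549]
force: [-0.6, -0.5, -0.5]
finger_gap: 0.563
```

```bash
python3 - <<'E'
from h import *
for _ in range(4): manip.snapshot("side")
where(); s=snap("wrist","w35"); plan([.4742,.3562,.0165],12.2)
s=snap("side"); crop(s,180,100,300,190,6,"s35")
E
```

```text
t 32.6 tcp [0.4769 0.3565 0.0368] psi 11.97 tilt 0.15 q [0.45 0.76 1.64 0.   0.73 0.25] F [-1.2  0.9 -0.6] gap 0.558
shift [ 0.81 -0.11 -0.01] turn [-0.05 -0.01 -0.03] | dist 0.02
```

View pics/w35.png

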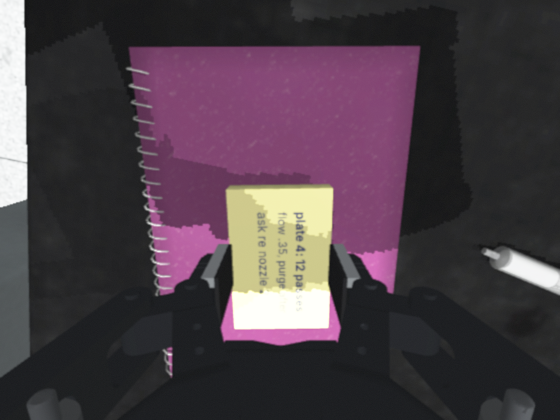

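View pics/s35.png

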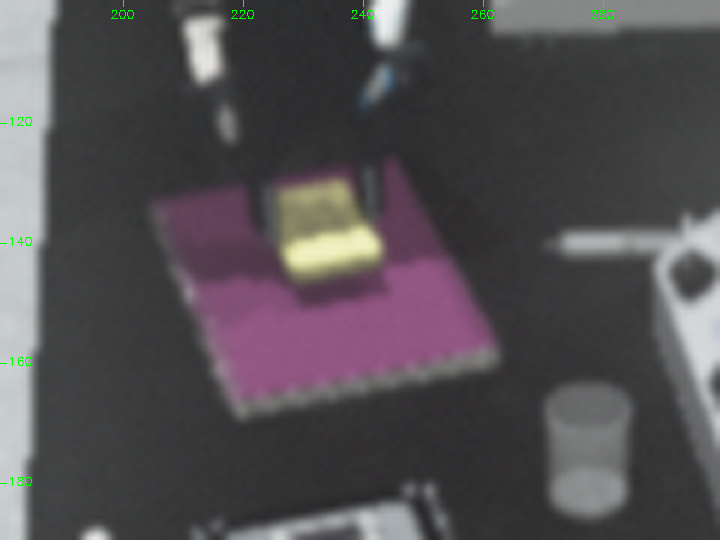

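```bash
python3 - <<'E'
from h import *
s=manip.snapshot("wrist"); st=where();T=st["tcp_pos"]
P=back(s,[[129.5,46.5],[420,46],[398,250]],.011)[:,:2]; print(P.round(4),np.linalg.norm(P[1]-P[0]))
e=P[0]-P[1]; print("far edge ang",np.degrees(np.arctan2(e[1],e[0]))-180, "right edge",np.degrees(np.arctan2(*(P[1]-P[2])[::-1])))
d=np.array([np.cos(np.radians(102.2)),np.sin(np.radians(102.2))]); print("centre",((P[0]+P[1])/2-.105*d).round(4))
rep(s,"pad",[[226,189],[333,187],[328,327.5],[234,328.5]],T[2]+.0065)
E
```

```text
t 32.75 tcp [0.4766 0.3563 0.0366] psi 11.96 tilt 0.11 q [0.45 0.76 1.64 0.   0.73 0.25] F [ 0.8  0.4 -0.9] gap 0.559
[[0.3801 0.4415]
 [0.5251 0.4725]
 [0.5493 0.3621]] 0.14822756349538932
far edge ang -347.9351546194281 right edge 102.36592913012879
centre [0.4748 0.3543]
pad [0.477  0.3545] axis01 12.8 [np.float64(0.0767), np.float64(0.05), np.float64(0.077), np.float64(0.0505)]
```

>>> carry_out(commands=[[[0.2, -0.1, 0, -0.05, 0, 0, 42], [0.45, -0.1, 0, -0.05, 0, 0, 42], [0.65, -0.1, 0, -0.05, 0, 0, 42], [0.75, -0.1, 0, -0.05, 0, 0, 42], [0.75, -0.1, 0, -0.05, 0, 0, 42]]])

```text
t: 33.25
tcp_pos: [0.4731, 0.3553, 0.016]
tool_rot: [0.444, 0.551, -0.444, 0.55]
force: [0.5, 0.1, -1.0]
finger_gap: 0.564
```

```bash
python3 - <<'E'
from h import *
where(); manip.snapshot("top"); where()
E
```

```text
t 33.25 tcp [0.4731 0.3553 0.016 ] psi 12.22 tilt 0.08 q [ 0.46  0.79  1.66 -0.    0.7   0.24] F [ 0.5  0.1 -1. ] gap 0.564
t 33.3 tcp [0.4734 0.3554 0.0164] psi 12.21 tilt 0.04 q [0.46 0.79 1.65 0.   0.7  0.24] F [ 0.  -0.4 -0.6] gap 0.563
```

>>> carry_out(commands=[[[0.03, 0.02, 0, 0, 0, 0, 42], [0.06, 0.02, 0, 0, 0, 0, 42], [0.09, 0.02, 0, 0, 0, 0, 42], [0.1, 0.02, 0, 0, 0, 0, 42], [0.1, 0.02, 0, 0, 0, 0, 42]]])

```text
t: 33.8
tcp_pos: [0.4741, 0.3557, 0.0144]
tool_rot: [0.444, 0.55, -0.444, 0.55]
force: [0.1, 0.3, -1.2]
finger_gap: 0.561
```

```bash
python3 - <<'E'
from h import *
where(); manip.snapshot("top"); where()
E
```

```text
t 33.8 tcp [0.4741 0.3557 0.0144] psi 12.21 tilt 0.01 q [ 0.46  0.8   1.65 -0.    0.69  0.24] F [ 0.1  0.3 -1.2] gap 0.561
t 33.85 tcp [0.474  0.3557 0.0144] psi 12.22 tilt 0.01 q [ 0.46  0.8   1.65 -0.    0.69  0.24] F [ 0.8  0.4 -0.9] gap 0.56
```

No contact yet; a little further.

>>> carry_out(commands=[[[0.01, 0, 0, 0, 0, 0, 42], [0.02, 0, 0, 0, 0, 0, 42], [0.03, 0, 0, 0, 0, 0, 42], [0.04, 0, 0, 0, 0, 0, 42], [0.04, 0, 0, 0, 0, 0, 42]]])

```text
t: 34.35
tcp_pos: [0.4741, 0.3557, 0.0143]
tool_rot: [0.444, 0.55, -0.444, 0.55]
force: [-1.2, -1.4, 7.1]
finger_gap: 0.555
```

```bash
python3 - <<'E'
from h import *
where(); manip.snapshot("top"); where()
E
```

```text
t 34.35 tcp [0.4741 0.3557 0.0143] psi 12.22 tilt 0.03 q [ 0.46  0.8   1.65 -0.    0.69  0.24] F [-1.2 -1.4  7.1] gap 0.555
t 34.4 tcp [0.4741 0.3557 0.0143] psi 12.22 tilt 0.02 q [ 0.46  0.8   1.65 -0.    0.69  0.24] F [-0.5 -0.6  7.6] gap 0.563
```

Contact. Release and retreat upward.

>>> carry_out(commands=[[[-0.02, 0, 0, 0, 0, 0, 50], [-0.02, 0, 0, 0, 0, 0, 52], [-0.02, 0, 0, 0, 0, 0, 57], [-0.02, 0, 0, 0, 0, 0, 62], [-0.02, 0, 0, 0, 0, 0, 66]]])

```text
t: 34.9
tcp_pos: [0.474, 0.3556, 0.0136]
tool_rot: [0.444, 0.55, -0.444, 0.55]
force: [-0.5, 0.2, -0.0]
finger_gap: 0.771
```

>>> carry_out(commands=[[[-0.2, 0, 0, 0, 0, 0, 66], [-0.8, 0, 0, 0, 0, 0, 66], [-2.0, 0, 0, 0, 0, 0, 66], [-4, 0, 0, 0, 0, 0, 66], [-6, 0, 1.5, 0, 0, 0, 66]]])

```text
t: 35.4
tcp_pos: [0.4807, 0.3287, 0.1571]
tool_rot: [0.444, 0.551, -0.441, 0.552]
force: [2.1, -0.8, 0.4]
finger_gap: 0.771
```

>>> carry_out(commands=[[[-1.5, 0, 1, 0, 0, 0, 66], [-3, 0, 2, 0, 0, 0, 66], [-3, 0, 2, 0, 0, 0, 66], [-3, 0, 2, 0, 0, 0, 66], [-3, 0, 2, 0, 0, 0, 66]]])

```text
t: 35.9
tcp_pos: [0.4899, 0.2775, 0.2284]
tool_rot: [0.444, 0.551, -0.444, 0.55]
force: [-1.2, 0.2, -0.8]
finger_gap: 0.768
```

```bash
python3 - <<'E'
from h import *
where(); s=snap("wrist","w36"); s=snap("side","s36"); s=snap("top","t36")
E
```

```text
t 35.9 tcp [0.4899 0.2775 0.2284] psi 12.23 tilt 0.09 q [0.32 0.45 1.59 0.   1.1  0.1 ] F [-1.2  0.2 -0.8] gap 0.768
```

View pics/w36.png

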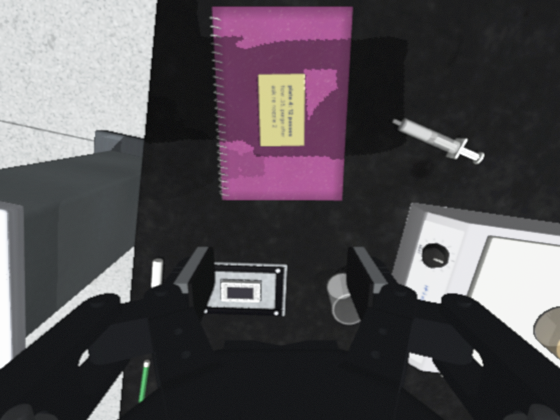

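View pics/s36.png

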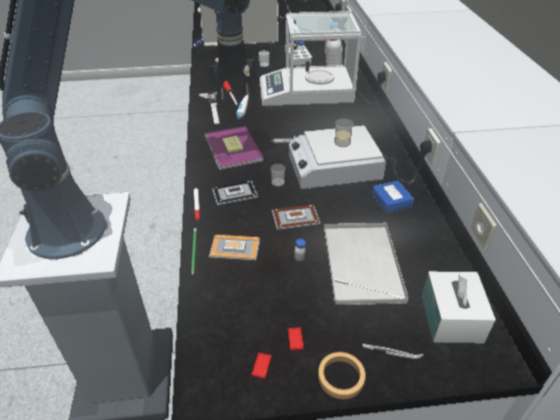

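View pics/t36.png

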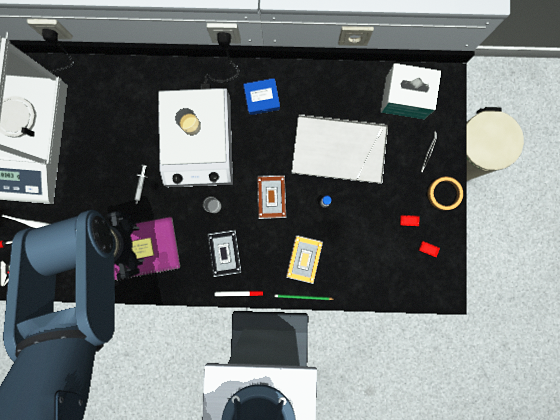

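```bash
python3 - <<'E'
from h import *
for _ in range(3): manip.snapshot("top")
s=snap("wrist"); crop(s,200,0,360,210,3,"w37")
E
```

```text
(no output)
```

View pics/w37.png

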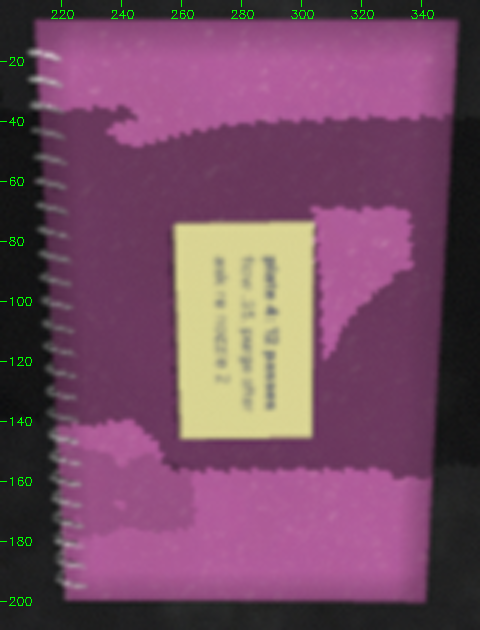

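```bash
python3 - <<'E'
from h import *
s=manip.snapshot("wrist")
rep(s,"nb",[[211.5,7],[352.5,6.5],[341.8,200.3],[221.5,200]],.011)
rep(s,"pad",[[258,74.5],[304.5,73.8],[304,145.5],[260,146]],.021)
E
```

```text
nb [0.4754 0.3535] axis01 12.3 [np.float64(0.2105), np.float64(0.1487), np.float64(0.2111), np.float64(0.1499)]
pad [0.4752 0.3537] axis01 13.0 [np.float64(0.0762), np.float64(0.0504), np.float64(0.0763), np.float64(0.0507)]
```

The pad is within about 1 mm of the notebook's centre and within 1° of its long axis. Handing in.

```bash
python3 - <<'E'
from h import *
where(); print(manip.sign_off())
E
```

```text
t 36.3 tcp [0.4907 0.2777 0.2281] psi 12.25 tilt 0.07 q [ 0.32  0.45  1.59 -0.    1.1   0.1 ] F [-1.  -0.4 -0.2] gap 0.776
the job is handed in; nothing more can be done
None
```

I took the pile apart in order: black, brown, then tan. Each slide lies coating up on its matching tray, and the note pad, moved last, lies on the purple notebook. I handed the job in at 36.3 s of the 112 s allowed.

**Slides:** After each release, a close wrist picture showed the slide inside its outline and parallel to the tray. Each slide and the pad were lowered until the wrist force showed 4–8 N of contact, and only then released.

**Note pad:** The last measurement put the pad's centre within about 0.5 mm of the notebook's. It also read a 0.7° difference in direction, which is within the measuring error.

**Beaker and vial:** The final top and side pictures show both standing where they were at the start. The red blocks were not touched.

**Disagreements:**
- The top and wrist cameras differed by 2–4 mm in world y on tray and notebook positions, so I set the final slide positions by comparing slide and outline in the same picture.
- I also measured the notebook's width as about 149 mm instead of 152, probably because the spiral hides one edge.

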